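Index the engraving-laser carrier and close the lid

ROBOT

A 6-joint arm with a two-finger parallel gripper is mounted at the origin on the work surface. World frame = base frame: x ahead of the robot, y to its left, z up, the work surface at z = 0. Lengths are in m, angles in rad, forces in N, time in s.
With the tool pointing down it reaches from about 0.375 to 0.9 m from the base axis. Payload 3.1 kg.
Tool frame: the origin (TCP) lies at the very end of the fingers, on their centre line; the grasp point (between the pads) lies 19 mm behind it; y points along the fingers, x is the direction in which the jaws open and shut, and the axes are right-handed (so a half turn about y gives the same grasp; the last joint's range is limited). The gripper opens to 87 mm and grips with 3 to 60 N. Pads are 19 mm wide; open, the fingers measure 117 mm over their backs; the gripper's body (75 mm by 190 mm) begins 51 mm behind the grasp point.
Start: joints at [1.022, 0.527, 1.433, -0, 1.181, -0.178], TCP at [0.226, 0.583, 0.19] pointing down, gripper open.
Joint ranges: [-3.08, 3.08], [-0.75, 2.2], [0.22, 2.44], [-1.43, 4.57], [0, 2.65], [-2.85, 2.85]. Speed limits (rad/s): [2.79, 2.79, 3.14, 3.14, 3.14, 3.14].

INTERFACE

Orientations are given as a unit quaternion [w, x, y, z].
In Python, from rig import * gives the robot as it stands.
- The arm moves only by the tool servo_tool, never from a script. Its argument "increments" is a list of rows, each an object of numbers: "jaw": the opening, from 0 (shut) to 1 (fully open); "dx", "dy", "dz": the shift along the tool's x, y, z in mm; "rx", "ry", "rz": the turn, a rotation vector about the tool's x, y, z in degrees. In form: [{"jaw": .., "dx": .., "dy": .., "dz": .., "rx": .., "ry": .., "rz": ..}, ...]. A call has 1 to 8 rows; each row is the pose to reach, as a shift and turn from the pose commanded when the call began, along the tool's axes at that moment; what a row does not reach only later rows make up. A row lasts 1/10 s, in which the tool goes at most 50 mm and 8.59 degrees, less where a joint would pass 70% of its speed; a pose out of reach is approached as far as the arm can. A call with a gripper value outside its range is refused whole. The fingers move at their own pace and stop on an object; the grip force is fixed at half the most. Time passes only in rows, so rows that repeat a pose let the fingers close. It gives the time, the measured TCP pose, the force and the opening at its end, in the units of the state.
- get_state(): the state, without advancing time (a new reading comes with each control period).
- camera(name): name is "scene" or "top"; returns a dict with "pixels" (384x512x3 uint8, red, green, blue), "K" (3x3 intrinsics, pixels), "position" and "attitude" of the camera in the world. Camera axes: x right, y down, z forward; pixel columns grow to the right and rows downward; lengths in m; the calibration is good to about 2 mm. A picture is of the moment at which its call begins. There is no depth.
- sign_off(): hands the job in, once; it reports no verdict.
Trained networks look in the newest picture that a camera, given by its name, has taken for a name from the list of things; names that differ only in an ending like _2 or _b are one class to them, and where a whole thing is asked for, a point or a joint stands for the part that bears it (a point fixed in the world has none). Each returns a list of dicts, best first, with "confidence" (0 to 1); they miss things now and then, are a little off and sometimes report something else, mostly with a low value. They report only what shows in the picture. A call takes as long as a camera call.
- search_frame(camera, query): "position" ([x, y, z] in m, in world coordinates, good to about 4 mm: the middle of the surface that is visible of it).
- masks_of(camera, query): "region" (384x512 bool, what is visible of it).
- place_of(camera, query): "position" ([x, y, z] in m, in world coordinates, good to about 4 mm: a listed point, or the origin of a listed thing).
The state is a dict: "t": time; "q": joint angles; "qvel": joint speeds; "joint_efforts": joint torques, N m; "tcp_pos": TCP position; "tool_rot": TCP orientation; "wrist_force": force on the tool from outside, world axes, zero at the start; "torque": the same for the moment, N m; "width": finger opening in m.
Only numpy, scipy, OpenCV 4.12 (cv2) and the standard library are available. Lean on these libraries where they do the work, as an engineer would, in place of code of your own. Each camera call takes 0.05 s, during which the arm holds its last target. There are 200 camera calls.

TASK

Push the loaded carrier to the left along its rail until it clicks into the next station, under the laser head, and no further. Then break the lid's folding stay by pushing its knee to the rear, and lower the lid gently by its handle until it is fully shut, leaving the carrier in its station and the other things on the bench and in the machine where they are.

Things in the scene. Friction and masses are not known exactly. Their poses are not given: they have to be found in the camera images.
- machine: Desktop engraving laser, a white tub 380 mm wide (y) and 260 deep (x), fixed. Origin: underside, centre; x to its rear (away from the robot), y to its left, z up. Coordinates given elsewhere are in this frame, mm. Front wall x -115, 75 high; side walls y +-190, rising from 75 in front to 113 at the rear; bed floor z 14; rear spine x 109 to 143, 112 high.
- station (a point): Centre of the next station, under the laser head: carrier_centre must come here (x 20, y -25 to 15, z 45; differs each time). Axes as the machine's. The head (x 34 to 82, 44 wide, z 60 to 96) stands over the station's rear half.
- index_notch (a point): First notch (8 mm wide) of the steel index bar, at the station's y: the bar lies along y in front of the rail, x -60 to -48, top z 40. Its second notch, the unloading station, is 70 mm further left. A spring roller on the carrier's front edge rides along the bar and drops into a notch.
- carrier_centre (a point): Middle of the top (z 45) of the carrier, an aluminium jig plate 100 x 100 x 15 mm with six pendant blanks, on a rail along machine y; it starts near the right end. It slides with 1 to 2 N of friction; within 3 mm of a station the roller draws it in, and leaving a station takes about 5 N.
- carrier_lug (a point): Centre of the carrier's push lug, an upright plate at its right front: 40 mm (x), 12 mm thick (y), z 43 to 88. Offset (-20, -43) from carrier_centre; 45 mm or more free to its right. The open lid leans over it, so it is reached with the tool's back leaning towards the robot, 25 to 45 deg from vertical.
- carrier (a joint): Carrier's travel to the left (machine +y) from the right-hand end stop, m: 0 to 0.175.
- knee_knob (a point): Middle of the steel knob on the knee of the lid's folding stay, at the machine's left: a cylinder 18 mm across, 32 long (y 137 to 169), at x -12, z 147 while locked. The knee rests a little over centre towards the robot, on a stop. Push the knob to the rear (+x) 20 to 30 mm with a few newtons and the knee breaks, then folds to the rear as the lid comes down.
- stay_foot (a point): Lower pivot of the stay (x -35, y 172, z 55), about which the knee knob swings at a radius of 95 mm. The stay is two flat links of 95 mm, 12 mm wide.
- stay_knee (a joint): Knee angle of the stay, rad: 2.92 locked (over centre, on its stop), 2.84 dead straight, less once broken, 0 when folded with the lid shut.
- lid_handle (a point): Middle of the lid's handle, a round bar 12 mm across, 122 long along y, 41 mm clear of the lid's front edge, on stand-offs at y +-55. Lid open: about x -46, z 347; shut: about x -161, z 73. It moves on a circle of radius 275 mm about lid_hinge.
- lid_hinge (a point): Middle of the lid's hinge axis (along machine y) at the rear, x 110, z 118. Fixed.
- lid (a joint): Lid angle, rad: 0 shut (on the rim, sloping down to the front by 0.17 rad), 1.15 open on the locked stay (56 deg above level). White frame 380 x 230 x 12 mm with a clear window, 0.45 kg. Once the stay is broken its friction hinges hold it wherever it is left; pressing the handle down takes 2 to 8 N.
- gauge_block_mid (a point): Bystander, to be left alone: middle of the little stepped aluminium gauge block (24 x 50 x 30 mm) standing on the bed inside the machine, in front of the index bar.
- jar_mid (a point): Bystander, to be left alone: middle of a glass jar with a red lid, 68 mm across and 85 mm tall, beside the machine's left flank.
- tool_pot_mid (a point): Bystander, to be left alone: middle of a white pot of files and tweezers, 80 mm across, tools up to 200 mm tall, to the left.
- hammer_mid (a point): Bystander, to be left alone: middle of a 240 mm hammer lying to the right of the machine.
- bench_block_mid (a point): Bystander, to be left alone: middle of a steel block, 90 x 90 x 20 mm, on the bench at the right front.
- ring_clamp_mid (a point): Bystander, to be left alone: middle of a wooden ring clamp, 120 x 34 x 24 mm, lying on the bench at the left front.
- gas_can_mid (a point): Bystander, to be left alone: middle of a metal can, 66 mm across and 190 mm tall, to the right.

How it is judged:
By the outcome, as a careful person would: the job done as asked, in the order asked, and still so for the second after the job is handed in, with the robot touching nothing.
It also fails if it takes over 72 s, if anything falls off the work surface, if the arm or the gripper's body presses on something with over 40 N, if the wrist force passes 120 N, or if a joint passes its speed limit or range.

## Working session

There is one attempt and no reset: what is moved stays moved. The work goes in short steps, Python scripts to look and compute and a tool call to move; the robot and the scene stay as the last step left them, time stands still between calls to the robot, and variables do not carry over. Pictures are saved under pics/ and viewed, about 8 in all and at most 12, crops included, and the job is handed in when it is done.

Besides the shell and the picture viewer there is one more tool, called after ">>>" by a JSON object that holds its "method" and its "body", one argument or row to a line. servo_tool: Moves the arm, as the interface text tells. Its arguments: {"type":"object","properties":{"increments":{"type":"array","items":{"type":"object","properties":{"jaw":{"type":"number"},"dx":{"type":"number"},"dy":{"type":"number"},"dz":{"type":"number"},"rx":{"type":"number"},"ry":{"type":"number"},"rz":{"type":"number"}}}}},"required":["increments"]}

```bash
mkdir -p pics; ls; cat > h.py <<'E'
from rig import *
import numpy as np, cv2
from scipy.spatial.transform import Rotation as R
def RT(q): return R.from_quat([q[1],q[2],q[3],q[0]])
def snap(name,fn):
    c=camera(name); cv2.imwrite('pics/'+fn,c['pixels'][:,:,::-1]); return c
E
python3 - <<'E'
from h import *
s=get_state(); print({k:np.round(v,3) for k,v in s.items()})
print(RT(s['tool_rot']).as_matrix().round(3))
a=snap('scene','a.png'); b=snap('top','b.png')
for c in (a,b): print(c['K'],c['position'],c['attitude'])
for n in ['machine','station','index_notch','carrier_centre','carrier_lug','knee_knob','stay_foot','lid_handle','lid_hinge','jar_mid','tool_pot_mid','gauge_block_mid','hammer_mid','bench_block_mid','ring_clamp_mid','gas_can_mid']:
    for cam in ('scene','top'):
        print(n,cam,[(np.round(d['position'],4).tolist(),round(d['confidence'],2)) for d in place_of(cam,n)[:2]])
x=np.hstack([cv2.imread('pics/a.png'),cv2.imread('pics/b.png')])
E
```

```text
pics
{'t': np.float64(0.0), 'q': array([ 1.022,  0.528,  1.434, -0.   ,  1.181, -0.179]), 'qvel': array([-0.001, -0.001,  0.   ,  0.001,  0.001, -0.001]), 'joint_efforts': array([ 1.0000e-03, -4.4003e+01, -1.7660e+01,  6.3000e-02,  5.8000e-02,
       -0.0000e+00]), 'tcp_pos': array([0.225, 0.582, 0.189]), 'tool_rot': array([-0.583,  0.584,  0.399, -0.4  ]), 'wrist_force': array([0.871, 0.076, 0.544]), 'torque': array([-0.039,  0.023,  0.028]), 'width': np.float64(0.087)}
[[ 0.361 -0.001 -0.932]
 [ 0.932 -0.002  0.361]
 [-0.002 -1.     0.   ]]
[[407.51601175   0.         253.38600572]
 [  0.         407.51601175 191.04374792]
 [  0.           0.           1.        ]] [ 0.22638267 -0.23813116  1.26876024] [-0.139588    0.87808242 -0.45205334  0.07165357]
[[460.12249484   0.         264.99558918]
 [  0.         460.12249484 195.69443409]
 [  0.           0.           1.        ]] [ 0.33150308 -0.0203121   1.39570655] [-0.05759176  0.70919119 -0.70073612  0.0519609 ]
machine scene [([0.5962, 0.0342, 0.0002], 0.87), ([0.3187, 0.3364, 0.0117], 0.54)]
machine top [([0.5958, 0.0316, 0.0005]
[... 1170 characters left out ...]
.5009, 0.0561], 0.74), ([0.5709, -0.2499, 0.0117], 0.38)]
gauge_block_mid scene [([0.5497, 0.2881, 0.038], 0.73), ([0.5031, 0.0816, 0.0268], 0.71)]
gauge_block_mid top [([0.5018, 0.0842, 0.024], 0.66)]
hammer_mid scene [([0.5711, -0.2508, 0.014], 0.84)]
hammer_mid top [([0.573, -0.2517, 0.0137], 0.69)]
bench_block_mid scene [([0.3141, -0.3292, 0.0118], 0.94), ([0.5452, 0.0224, 0.0415], 0.64)]
bench_block_mid top [([0.3172, -0.3326, 0.0102], 0.72)]
ring_clamp_mid scene [([0.3194, 0.3373, 0.0133], 0.84), ([0.5417, 0.0251, 0.0408], 0.65)]
ring_clamp_mid top [([0.3199, 0.3393, 0.0103], 0.9)]
gas_can_mid scene [([0.5365, -0.4852, 0.0915], 0.62)]
gas_can_mid top [([0.5407, -0.4839, 0.0937], 0.69)]
```

```bash
python3 - <<'E'
import cv2
a=cv2.imread('pics/a.png');b=cv2.imread('pics/b.png')
cv2.imwrite('pics/a2.png',cv2.resize(a,(800,600),interpolation=3))
cv2.imwrite('pics/b2.png',cv2.resize(b,(800,600),interpolation=3))
E
```

```text
(no output)
```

View pics/a2.png

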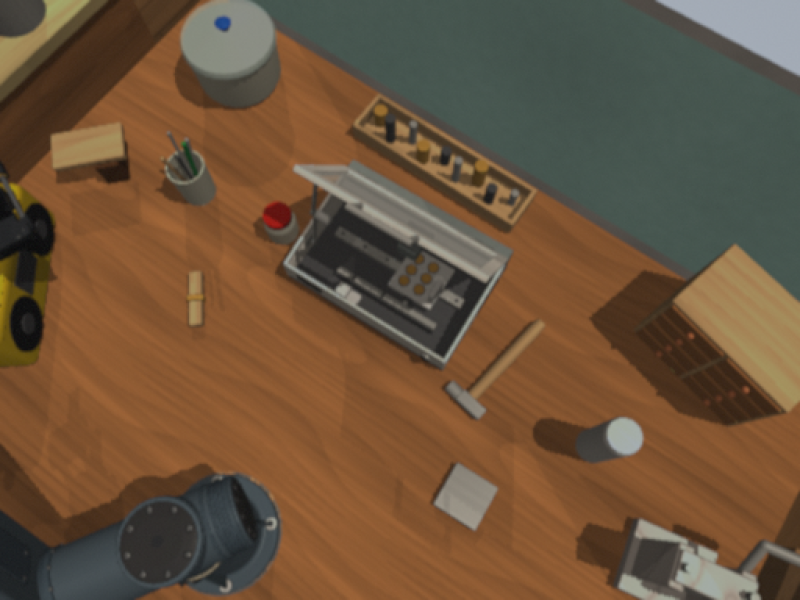

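View pics/b2.png

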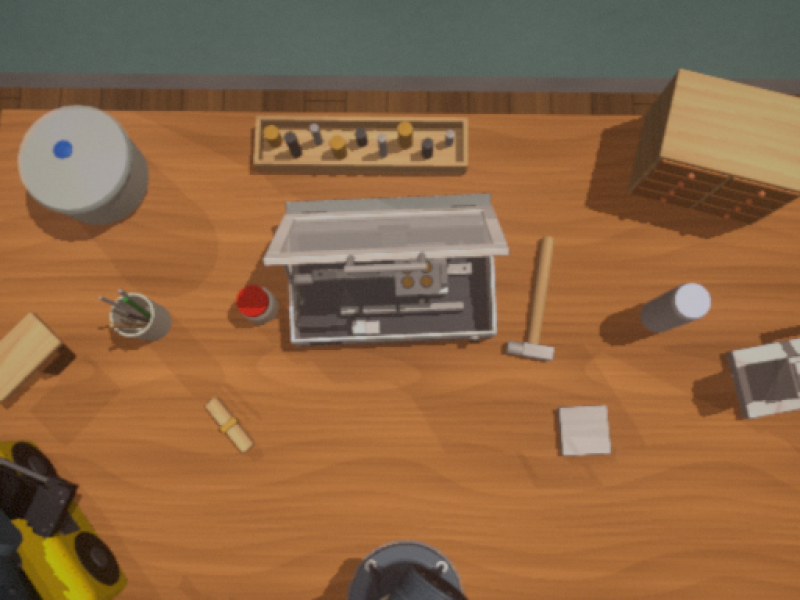

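Scene: the machine's lid is open with the handle at about (385,262) in the top picture. The carrier is at (420,275), the lug at (460,268), the knob on the left stay, and the jar at (255,300). The network positions agree with this. Next I fit the machine frame and plan the first move.

```bash
cat >> h.py <<'E'
import json,os
def fit(pairs):
    A=[];b=[]
    P=np.array([p for p,_ in pairs],float)/1000;W=np.array([w for _,w in pairs])
    pm,wm=P.mean(0),W.mean(0);H=(P-pm).T@(W-wm)
    th=np.arctan2(H[0,1]-H[1,0],H[0,0]+H[1,1]);c,s=np.cos(th),np.sin(th)
    M=np.array([[c,-s],[s,c]]);return th,wm-M@pm,W-(P@M.T+wm-M@pm)
F=json.load(open('f.json')) if os.path.exists('f.json') else None
def m2w(x,y,z):
    th,o=F['th'],F['o'];c,s=np.cos(th),np.sin(th)
    return np.array([o[0]+(c*x-s*y)/1e3,o[1]+(s*x+c*y)/1e3,z/1e3])
def w2m(p):
    th,o=F['th'],F['o'];c,s=np.cos(th),np.sin(th);d=np.array(p[:2])-o
    return np.array([c*d[0]+s*d[1],-s*d[0]+c*d[1],p[2]])*1e3
def rot(lean,jaw='y'):
    a=np.radians(lean);y=np.array([np.sin(a),0,-np.cos(a)])
    x=np.array([0,1,0]) if jaw=='y' else np.array([np.cos(a),0,np.sin(a)])
    if jaw=='-x': x=-x
    return R.from_euler('z',F['th'])*R.from_matrix(np.c_[x,y,np.cross(x,y)])
def plan(pos,r,p0=None,r0=None):
    s=get_state();p0=s['tcp_pos'] if p0 is None else p0; r0=RT(s['tool_rot']) if r0 is None else r0
    print('d',np.round(r0.inv().apply(np.array(pos)-p0)*1e3,1),'r',np.round((r0.inv()*r).as_rotvec(degrees=True),1),'target',np.round(pos,4))
def st():
    s=get_state();m=RT(s['tool_rot']).as_matrix();mm=R.from_euler('z',-F['th']).apply(m[:,1])
    print('t',round(s['t'],2),'m',w2m(s['tcp_pos']).round(1),'w',np.round(s['tcp_pos'],4),'tooly_m',mm.round(3),'toolx',m[:,0].round(2),'F',np.round(s['wrist_force'],1),'width',round(s['width'],4),'q',np.round(s['q'],2))
def look(names,cams=('scene','top')):
    for cam in cams: camera(cam)
    for n in names:
        for cam in cams: print(n,cam,[(w2m(d['position']).round(1).tolist(),round(d['confidence'],2)) for d in place_of(cam,n)[:2]])
E
python3 - <<'E'
from h import *
import h
pr=[((0,0),(.596,.033)),((-12,153),(.5767,.1895)),((-35,172),(.5523,.2031)),((110,0),(.7051,.0391)),((-46,0),(.5563,.0325))]
th,o,res=fit(pr);print(np.degrees(th),o,(res*1e3).round(1))
json.dump(dict(th=th,o=list(o)),open('f.json','w'));h.F=json.load(open('f.json'))
for n,w in dict(not_s=(.5419,.0202,.037),not_t=(.5397,.022,.04),st=(.6195,.0255,.0476),cc_s=(.6148,-.02,.045),cc_t=(.6226,-.0186,.048),lug_s=(.5998,-.0596,.064),lug_t=(.6022,-.0611,.0656),g=(.5024,.083,.025)).items(): print(n,w2m(w).round(1))
print('mid');plan([.42,.2,.35],rot(0))
print('pre');plan(m2w(-60,-130,200),rot(35),np.array([.42,.2,.35]),rot(0))
E
```

```text
3.17677083863423 [0.59748731 0.03435147] [[-1.5 -1.4]
 [-0.3  3. ]
 [-0.7 -1. ]
 [-2.2 -1.3]
 [ 4.7  0.7]]
not_s [-56.3 -11.   37. ]
not_t [-58.4  -9.1  40. ]
st [ 21.5 -10.1  47.6]
cc_s [ 14.3 -55.2  45. ]
cc_t [ 22.1 -54.3  48. ]
lug_s [ -2.9 -93.9  64. ]
lug_t [ -0.6 -95.6  65.6]
g [-92.2  53.8  25. ]
mid
d [-286.7 -160.  -319.3] r [  0.  -24.4   0. ] target [0.42 0.2  0.35]
pre
d [-305.2  150.  -108. ] r [-35.  -0.   0.] target [ 0.5448 -0.0988  0.2   ]
```

>>> {"method": "servo_tool", "body": {
  "increments": [
    {"jaw": 0, "dx": 0, "dy": -45, "dz": 0},
    {"dy": -90, "dx": 0, "dz": 0, "jaw": 0},
    {"dx": -20, "dy": -130, "dz": -25, "ry": -4, "jaw": 0},
    {"dx": -50, "dy": -160, "dz": -55, "ry": -8, "jaw": 0},
    {"dx": -80, "dy": -160, "dz": -90, "ry": -14, "jaw": 0},
    {"dx": -112, "dy": -160, "dz": -125, "ry": -20, "jaw": 0},
    {"dx": -145, "dy": -160, "dz": -160, "ry": -24.4, "jaw": 0},
    {"dx": -175, "dy": -160, "dz": -195, "ry": -24.4, "jaw": 0}
  ]
}}

```text
validation failed for argument at $.in...
```

```bash
python3 - <<'E'
from h import *
st();plan([.42,.2,.35],rot(0)); plan(m2w(-60,-130,200),rot(35))
E
```

```text
t 1.7 m [-340.6  568.2  190. ] w [0.2259 0.5828 0.19  ] tooly_m [ 0. -0. -1.] toolx [0.36 0.93 0.  ] F [-0.  -0.1  0.2] width 0.0869 q [ 1.02  0.53  1.43 -0.    1.18 -0.18]
d [-286.7 -160.  -319.3] r [  0.  -24.4   0. ] target [0.42 0.2  0.35]
d [-520.2  -10.  -543.6] r [-34.5 -23.6  -7.4] target [ 0.5448 -0.0988  0.2   ]
```

>>> {"method": "servo_tool", "body": {
  "increments": [
    {"jaw": 0, "dx": 0, "dy": -45, "dz": 0, "rx": 0, "ry": 0, "rz": 0},
    {"jaw": 0, "dx": 0, "dy": -90, "dz": 0, "rx": 0, "ry": 0, "rz": 0},
    {"jaw": 0, "dx": -20, "dy": -130, "dz": -25, "rx": 0, "ry": -4, "rz": 0},
    {"jaw": 0, "dx": -50, "dy": -160, "dz": -55, "rx": 0, "ry": -8, "rz": 0},
    {"jaw": 0, "dx": -80, "dy": -160, "dz": -90, "rx": 0, "ry": -14, "rz": 0},
    {"jaw": 0, "dx": -112, "dy": -160, "dz": -125, "rx": 0, "ry": -20, "rz": 0},
    {"jaw": 0, "dx": -145, "dy": -160, "dz": -160, "rx": 0, "ry": -24.4, "rz": 0},
    {"jaw": 0, "dx": -175, "dy": -160, "dz": -195, "rx": 0, "ry": -24.4, "rz": 0}
  ]
}}

```text
t: 2.5
tcp_pos: [0.3447, 0.3472, 0.3503]
tool_rot: [-0.485, 0.485, 0.514, -0.514]
wrist_force: [0.3, 0.3, 0.2]
width: 0.031
```

```bash
python3 - <<'E'
from h import *
st();plan([.42,.2,.35],rot(0)); plan(m2w(-60,-130,200),rot(35))
E
```

```text
t 2.5 m [-235.1  326.4  350.3] w [0.3447 0.3472 0.3503] tooly_m [ 0.001  0.    -1.   ] toolx [-0.06  1.    0.  ] F [0.3 0.3 0.2] width 0.031 q [ 0.56  0.18  1.53 -0.    1.44 -1.07]
d [-151.3    0.3  -66.7] r [0.  0.1 0. ] target [0.42 0.2  0.35]
d [-456.8  150.3 -173.9] r [-35.    0.1   0.1] target [ 0.5448 -0.0988  0.2   ]
```

>>> {"method": "servo_tool", "body": {
  "increments": [
    {"jaw": 0, "dx": -45, "dy": 0, "dz": -15, "rx": 0, "ry": 0, "rz": 0},
    {"jaw": 0, "dx": -92, "dy": 0, "dz": -30, "rx": -4, "ry": 0, "rz": 0},
    {"jaw": 0, "dx": -138, "dy": 0, "dz": -45, "rx": -8, "ry": 0, "rz": 0},
    {"jaw": 0, "dx": -185, "dy": 0, "dz": -55, "rx": -14, "ry": 0, "rz": 0},
    {"jaw": 0, "dx": -230, "dy": 0, "dz": -65, "rx": -20, "ry": 0, "rz": 0},
    {"jaw": 0, "dx": -278, "dy": 0, "dz": -75, "rx": -26, "ry": 0, "rz": 0},
    {"jaw": 0, "dx": -325, "dy": 0, "dz": -80, "rx": -32, "ry": 0, "rz": 0},
    {"jaw": 0, "dx": -370, "dy": 10, "dz": -85, "rx": -35, "ry": 0, "rz": 0}
  ]
}}

```text
t: 3.3
tcp_pos: [0.4454, 0.0127, 0.3444]
tool_rot: [-0.327, 0.602, 0.642, -0.344]
wrist_force: [0.6, -0.2, -0.7]
width: 0.0005
```

```bash
python3 - <<'E'
from h import *
st(); plan(m2w(-60,-130,200),rot(35)); plan(m2w(-3,-130,66),rot(35)); look(['carrier_lug','carrier_centre','station','index_notch'])
E
```

```text
t 3.3 m [-153.1  -13.2  344.4] w [0.4454 0.0127 0.3444] tooly_m [ 0.55   0.008 -0.835] toolx [-0.06  1.    0.01] F [ 0.6 -0.2 -0.7] width 0.0005 q [-0.44 -0.18  2.05  0.39  0.79 -2.28]
d [-118.1  170.9    1.9] r [-1.6  0.1  0.4] target [ 0.5448 -0.0988  0.2   ]
d [-119.2  314.2   28. ] r [-1.6  0.1  0.4] target [ 0.6017 -0.0956  0.066 ]
carrier_lug scene [([-1.4, -98.5, 64.1], 0.6)]
carrier_lug top [([-2.5, -99.5, 66.1], 0.59)]
carrier_centre scene [([14.6, -54.2, 43.3], 0.87)]
carrier_centre top [([20.5, -59.0, 47.0], 0.72)]
station scene [([17.2, -10.7, 48.0], 0.81), ([-40.3, -2.5, 345.1], 0.53)]
station top []
index_notch scene [([-54.2, -8.8, 39.8], 0.83)]
index_notch top [([-56.5, -9.1, 38.2], 0.76)]
```

>>> {"method": "servo_tool", "body": {
  "increments": [
    {"jaw": 0, "dx": -45, "dy": 10, "dz": 0, "rx": 0, "ry": 0, "rz": 0},
    {"jaw": 0, "dx": -90, "dy": 20, "dz": 0, "rx": 0, "ry": 0, "rz": 0},
    {"jaw": 0, "dx": -119, "dy": 50, "dz": 2, "rx": -1.6, "ry": 0, "rz": 0.4},
    {"jaw": 0, "dx": -119, "dy": 95, "dz": 4, "rx": -1.6, "ry": 0, "rz": 0.4},
    {"jaw": 0, "dx": -119, "dy": 140, "dz": 8, "rx": -1.6, "ry": 0, "rz": 0.4},
    {"jaw": 0, "dx": -119, "dy": 180, "dz": 12, "rx": -1.6, "ry": 0, "rz": 0.4},
    {"jaw": 0, "dx": -119, "dy": 210, "dz": 16, "rx": -1.6, "ry": 0, "rz": 0.4},
    {"jaw": 0, "dx": -119, "dy": 230, "dz": 20, "rx": -1.6, "ry": 0, "rz": 0.4}
  ]
}}

```text
t: 4.6
tcp_pos: [0.5787, -0.0857, 0.1634]
tool_rot: [-0.337, 0.604, 0.629, -0.354]
wrist_force: [-0.5, 0.4, -0.6]
width: 0.0005
```

```bash
python3 - <<'E'
from h import *
snap('scene','c.png')
cv2.imwrite('pics/c2.png',cv2.resize(cv2.imread('pics/c.png')[80:260,150:350],None,fx=3,fy=3,interpolation=3))
st(); plan(m2w(-3,-130,66),rot(35))
E
```

```text
t 4.65 m [ -24.9 -118.8  162.2] w [ 0.5792 -0.0856  0.1622] tooly_m [ 0.52  -0.009 -0.854] toolx [-0.04  1.   -0.  ] F [ 0.7  0.4 -1.4] width 0.0006 q [-0.5   0.39  2.02  0.84  0.36 -2.85]
d [-10.7  93.6  31.3] r [-3.6 -0.5 -0.5] target [ 0.6017 -0.0956  0.066 ]
```

View pics/c2.png

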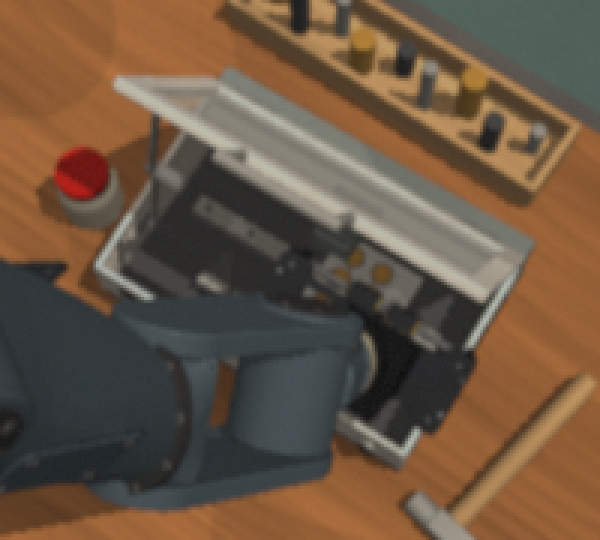

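>>> {"method": "servo_tool", "body": {
  "increments": [
    {"jaw": 0, "dx": 0, "dy": -40, "dz": 20, "rx": 0, "ry": 0, "rz": 0},
    {"jaw": 0, "dx": 0, "dy": -80, "dz": 40, "rx": 0, "ry": 0, "rz": 0},
    {"jaw": 0, "dx": 0, "dy": -100, "dz": 60, "rx": 0, "ry": 8, "rz": 0},
    {"jaw": 0, "dx": 0, "dy": -100, "dz": 60, "rx": 0, "ry": 16, "rz": 0},
    {"jaw": 0, "dx": 0, "dy": -100, "dz": 60, "rx": 0, "ry": 24, "rz": 0},
    {"jaw": 0, "dx": 0, "dy": -100, "dz": 60, "rx": 0, "ry": 32, "rz": 0},
    {"jaw": 0, "dx": 0, "dy": -100, "dz": 60, "rx": 0, "ry": 40, "rz": 0},
    {"jaw": 0, "dx": 0, "dy": -100, "dz": 60, "rx": 0, "ry": 48, "rz": 0}
  ]
}}

```text
t: 5.45
tcp_pos: [0.4741, -0.0907, 0.2199]
tool_rot: [-0.564, 0.697, 0.436, -0.075]
wrist_force: [-0.1, 0.2, -0.5]
width: 0.0003
```

>>> {"method": "servo_tool", "body": {
  "increments": [
    {"jaw": 0, "dx": 0, "dy": 0, "dz": 0, "rx": 0, "ry": 8.5, "rz": 0},
    {"jaw": 0, "dx": 0, "dy": 0, "dz": 0, "rx": 0, "ry": 17, "rz": 0},
    {"jaw": 0, "dx": 0, "dy": 0, "dz": 0, "rx": 0, "ry": 25.5, "rz": 0},
    {"jaw": 0, "dx": 0, "dy": 0, "dz": 0, "rx": 0, "ry": 34, "rz": 0},
    {"jaw": 0, "dx": 0, "dy": 0, "dz": 0, "rx": 0, "ry": 42.5, "rz": 0},
    {"jaw": 0, "dx": 0, "dy": 0, "dz": 0, "rx": 0, "ry": 51, "rz": 0},
    {"jaw": 0, "dx": 0, "dy": 0, "dz": 0, "rx": 0, "ry": 59.5, "rz": 0},
    {"jaw": 0, "dx": 0, "dy": 0, "dz": 0, "rx": 0, "ry": 68, "rz": 0}
  ]
}}

```text
t: 6.25
tcp_pos: [0.4741, -0.0907, 0.2199]
tool_rot: [0.712, -0.62, -0.046, -0.328]
wrist_force: [-0.8, -0.6, 0.1]
width: 0.0002
```

>>> {"method": "servo_tool", "body": {
  "increments": [
    {"jaw": 0, "dx": 0, "dy": 0, "dz": 0, "rx": 0, "ry": 8.5, "rz": 0},
    {"jaw": 0, "dx": 0, "dy": 0, "dz": 0, "rx": 0, "ry": 17, "rz": 0},
    {"jaw": 0, "dx": 0, "dy": 0, "dz": 0, "rx": 0, "ry": 25.5, "rz": 0},
    {"jaw": 0, "dx": 0, "dy": 0, "dz": 0, "rx": 0, "ry": 34, "rz": 0},
    {"jaw": 0, "dx": 0, "dy": 0, "dz": 0, "rx": 0, "ry": 42.5, "rz": 0},
    {"jaw": 0, "dx": 0, "dy": 0, "dz": 0, "rx": 0, "ry": 51, "rz": 0},
    {"jaw": 0, "dx": 0, "dy": 0, "dz": 0, "rx": 0, "ry": 59.5, "rz": 0},
    {"jaw": 0, "dx": 0, "dy": 0, "dz": 0, "rx": 0, "ry": 64, "rz": 0}
  ]
}}

```text
t: 7.05
tcp_pos: [0.4741, -0.0907, 0.2199]
tool_rot: [0.628, -0.352, 0.337, -0.606]
wrist_force: [-0.8, 0.7, 0.2]
width: 0.0004
```

```bash
cat >> h.py <<'E'
def rotf(lean):  # jaw along y, flipped
    return rot(lean)*R.from_euler('y',180,degrees=True)
E
python3 - <<'E'
from h import *
st(); plan(m2w(-20,-128,160),rotf(33)); plan(m2w(-3,-128,66),rotf(33))
E
```

```text
t 7.05 m [-130.1 -118.   219.9] w [ 0.4741 -0.0907  0.2199] tooly_m [ 0.524 -0.012 -0.852] toolx [ 0.04 -1.    0.  ] F [-0.8  0.7  0.2] width 0.0004 q [-0.68  0.14  2.18  0.76  0.52  0.24]
d [  7.9 108.8  62.5] r [ 1.4 -0.7  0.7] target [ 0.5846 -0.0946  0.16  ]
d [  7.3 197.7  27.7] r [ 1.4 -0.7  0.7] target [ 0.6016 -0.0936  0.066 ]
```

>>> {"method": "servo_tool", "body": {
  "increments": [
    {"jaw": 0, "dx": 8, "dy": 30, "dz": 15, "rx": 1.4, "ry": -0.7, "rz": 0.7},
    {"jaw": 0, "dx": 8, "dy": 60, "dz": 28, "rx": 1.4, "ry": -0.7, "rz": 0.7},
    {"jaw": 0, "dx": 8, "dy": 90, "dz": 40, "rx": 1.4, "ry": -0.7, "rz": 0.7},
    {"jaw": 0, "dx": 8, "dy": 120, "dz": 45, "rx": 1.4, "ry": -0.7, "rz": 0.7},
    {"jaw": 0, "dx": 8, "dy": 150, "dz": 40, "rx": 1.4, "ry": -0.7, "rz": 0.7},
    {"jaw": 0, "dx": 8, "dy": 175, "dz": 33, "rx": 1.4, "ry": -0.7, "rz": 0.7},
    {"jaw": 0, "dx": 7, "dy": 190, "dz": 28, "rx": 1.4, "ry": -0.7, "rz": 0.7},
    {"jaw": 0, "dx": 7, "dy": 198, "dz": 28, "rx": 1.4, "ry": -0.7, "rz": 0.7}
  ]
}}

```text
t: 7.85
tcp_pos: [0.6016, -0.0928, 0.0637]
tool_rot: [0.639, -0.348, 0.328, -0.603]
wrist_force: [-0.4, 0.4, 0.3]
width: 0.0005
```

```bash
python3 - <<'E'
from h import *
st(); plan(m2w(-3,-128,66),rotf(33)); look(['carrier_lug','carrier_centre','station','index_notch'])
E
```

```text
t 7.85 m [  -2.9 -127.2   63.7] w [ 0.6016 -0.0928  0.0637] tooly_m [ 0.543  0.002 -0.84 ] toolx [ 0.06 -1.   -0.  ] F [-0.4  0.4  0.3] width 0.0005 q [-0.5   0.63  2.06  1.71  0.3  -0.63]
d [ 0.8 -1.9  1.2] r [ 0.1  0.1 -0.1] target [ 0.6016 -0.0936  0.066 ]
carrier_lug scene [([-1.5, -98.3, 70.3], 0.82)]
carrier_lug top [([-0.4, -97.0, 63.2], 0.8)]
carrier_centre scene [([13.3, -52.8, 46.0], 0.6), ([-301.9, -343.7, 8.5], 0.16)]
carrier_centre top [([23.1, -52.8, 45.1], 0.62)]
station scene [([15.3, -13.2, 47.0], 0.71)]
station top []
index_notch scene []
index_notch top []
```

>>> {"method": "servo_tool", "body": {
  "increments": [
    {"jaw": 0, "dx": -4, "dy": 0, "dz": 0, "rx": 0, "ry": 0, "rz": 0},
    {"jaw": 0, "dx": -8, "dy": 0, "dz": 0, "rx": 0, "ry": 0, "rz": 0},
    {"jaw": 0, "dx": -12, "dy": 0, "dz": 0, "rx": 0, "ry": 0, "rz": 0},
    {"jaw": 0, "dx": -16, "dy": 0, "dz": 0, "rx": 0, "ry": 0, "rz": 0},
    {"jaw": 0, "dx": -20, "dy": 0, "dz": 0, "rx": 0, "ry": 0, "rz": 0},
    {"jaw": 0, "dx": -25, "dy": 0, "dz": 0, "rx": 0, "ry": 0, "rz": 0},
    {"jaw": 0, "dx": -30, "dy": 0, "dz": 0, "rx": 0, "ry": 0, "rz": 0},
    {"jaw": 0, "dx": -35, "dy": 0, "dz": 0, "rx": 0, "ry": 0, "rz": 0}
  ]
}}

```text
t: 9.15
tcp_pos: [0.5995, -0.0588, 0.0652]
tool_rot: [0.638, -0.347, 0.328, -0.604]
wrist_force: [0.1, 0.2, -0.3]
width: 0.0002
```

```bash
python3 - <<'E'
from h import *
st(); look(['carrier_lug','carrier_centre','station','index_notch'])
E
```

```text
t 9.15 m [ -3.2 -93.1  65.2] w [ 0.5995 -0.0588  0.0652] tooly_m [ 0.544 -0.    -0.839] toolx [ 0.06 -1.    0.  ] F [ 0.1  0.2 -0.3] width 0.0002 q [-0.43  0.62  2.08  1.87  0.27 -0.72]
carrier_lug scene []
carrier_lug top [([-0.6, -99.3, 66.8], 0.59)]
carrier_centre scene [([14.6, -54.2, 45.2], 0.63)]
carrier_centre top [([20.2, -59.2, 46.5], 0.66)]
station scene [([19.2, -13.8, 46.9], 0.51)]
station top []
index_notch scene []
index_notch top [([21.7, -56.8, 47.7], 0.48)]
```

```bash
python3 - <<'E'
from h import *
a=snap('scene','d.png')['pixels'];b=snap('top','e.png')['pixels']
A=cv2.resize(a[110:230,190:330],(400,343),interpolation=2);B=cv2.resize(b[110:230,180:320],(400,343),interpolation=2)
cv2.imwrite('pics/de.png',np.hstack([A,B])[:,:,::-1])
def px(c,p):
    c=camera(c);v=RT(c['attitude']).inv().apply(np.array(p)-c['position']);v=c['K']@v;return (v[:2]/v[2]).round(1)
s=get_state()['tcp_pos']
for c,o in (('scene',(190,110)),('top',(180,110))):
  for p in (s,m2w(0,-97,88),m2w(0,-97,45)): print(c,(px(c,p)-o)*400/140)
E
```

```text
scene [246.85714286 218.28571429]
scene [252.28571429 210.57142857]
scene [250.         223.42857143]
top [293.14285714 187.71428571]
top [296.85714286 180.28571429]
top [295.42857143 188.57142857]
```

View pics/de.png

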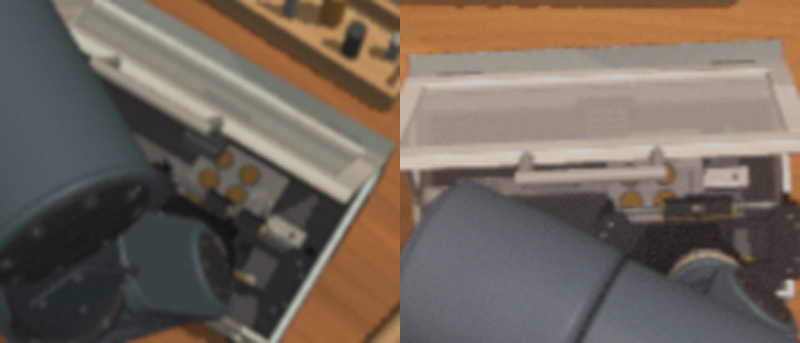

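```bash
python3 - <<'E'
from h import *
a=cv2.imread('pics/a.png');b=cv2.imread('pics/b.png')
A=cv2.resize(a[150:210,240:310],(400,343),interpolation=2);B=cv2.resize(b[150:210,240:310],(400,343),interpolation=2)
cv2.imwrite('pics/ab.png',np.hstack([A,B]))
C={}
for c in('scene','top'): C[c]=camera(c)
def px(c,p):
    c=C[c];v=RT(c['attitude']).inv().apply(np.array(p)-c['position']);v=c['K']@v;return v[:2]/v[2]
for c in C:
  for p in ((0,-97,88),(-20,-97,88),(20,-97,88),(0,-97,43),(-30,-103,45),(-30,-3,45),(20,-53,45)): print(c,p,((px(c,m2w(*p))-(240,150))*400/70).round(0))
E
```

```text
scene (0, -97, 88) [219. 193.]
scene (-20, -97, 88) [199. 223.]
scene (20, -97, 88) [238. 163.]
scene (0, -97, 43) [214. 219.]
scene (-30, -103, 45) [195. 267.]
scene (-30, -3, 45) [ 42. 176.]
scene (20, -53, 45) [165. 150.]
top (0, -97, 88) [251. 132.]
top (-20, -97, 88) [253. 171.]
top (20, -97, 88) [249.  93.]
top (0, -97, 43) [248. 149.]
top (-30, -103, 45) [262. 204.]
top (-30, -3, 45) [ 71. 213.]
top (20, -53, 45) [162. 115.]
```

View pics/ab.png

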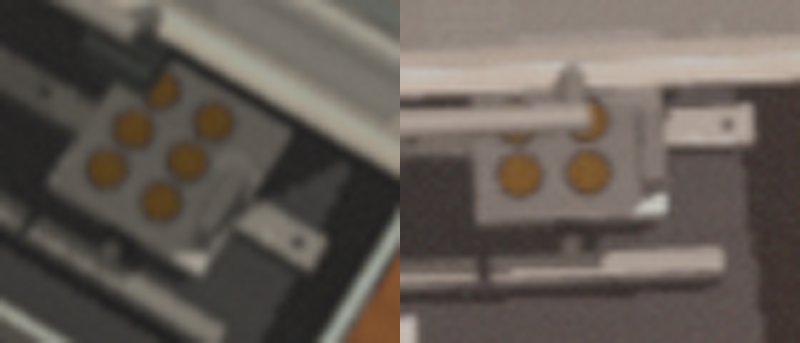

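```bash
python3 - <<'E'
from h import *
d=cv2.imread('pics/d.png');b=cv2.imread('pics/e.png')
A=cv2.resize(d[150:210,240:310],(400,343),interpolation=2);B=cv2.resize(b[150:210,240:310],(400,343),interpolation=2)
f=lambda x:np.clip(x.astype(float)*1.8+15,0,255).astype(np.uint8)
cv2.imwrite('pics/de2.png',f(np.hstack([A,B])))
for c in('scene','top'):
  camera(c)
  for n in('carrier','carrier_lug','carrier_centre'):
    for m in masks_of(c,n)[:1]:
      ys,xs=np.nonzero(m['region']);print(c,n,round(m['confidence'],2),xs.min(),xs.max(),ys.min(),ys.max(),len(xs))
E
```

```text
scene carrier 0.78 255 289 162 185 448
scene carrier_lug 0.77 255 289 163 186 478
scene carrier_centre 0.97 256 289 163 185 464
top carrier 0.92 252 285 165 181 358
top carrier_lug 0.7 252 285 166 187 335
top carrier_centre 0.83 252 285 165 187 433
```

View pics/de2.png

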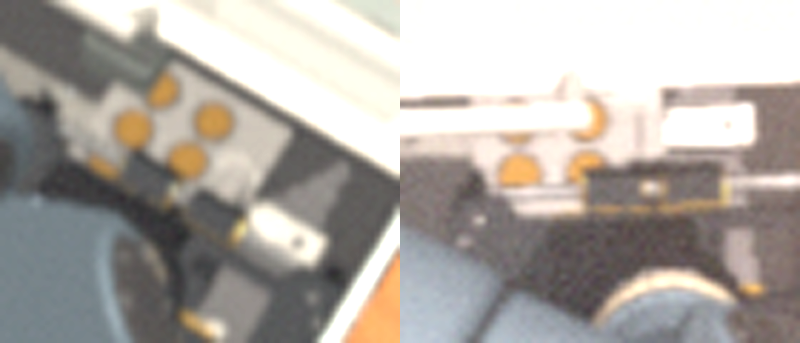

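>>> {"method": "servo_tool", "body": {
  "increments": [
    {"jaw": 0, "dx": -2, "dy": 0, "dz": 0, "rx": 0, "ry": 0, "rz": 0},
    {"jaw": 0, "dx": -4, "dy": 0, "dz": 0, "rx": 0, "ry": 0, "rz": 0},
    {"jaw": 0, "dx": -6, "dy": 0, "dz": 0, "rx": 0, "ry": 0, "rz": 0},
    {"jaw": 0, "dx": -8, "dy": 0, "dz": 0, "rx": 0, "ry": 0, "rz": 0},
    {"jaw": 0, "dx": -10, "dy": 0, "dz": 0, "rx": 0, "ry": 0, "rz": 0}
  ]
}}

```text
t: 11.05
tcp_pos: [0.599, -0.049, 0.0652]
tool_rot: [0.638, -0.347, 0.328, -0.604]
wrist_force: [-0.3, -0.0, 0.5]
width: 0.0002
```

```bash
python3 - <<'E'
from h import *
st(); a=snap('scene','f.png')['pixels']; b=snap('top','g.png')['pixels']
for c in('scene','top'):
  for n in('carrier',):
    for m in masks_of(c,n)[:1]:
      ys,xs=np.nonzero(m['region']);print(c,n,round(m['confidence'],2),xs.min(),xs.max(),ys.min(),ys.max(),len(xs))
d=cv2.imread('pics/d.png');f=cv2.imread('pics/f.png');e=cv2.imread('pics/e.png');g=cv2.imread('pics/g.png')
for p,q,l in((d,f,'scene'),(e,g,'top')):
  D=(np.abs(p.astype(int)-q).sum(2)>60);print(l);
  print(D[160:200,245:295].sum())
  # orange blanks centroids
  for im in (p,q):
    hsv=cv2.cvtColor(im,cv2.COLOR_BGR2HSV);m=((hsv[...,0]>8)&(hsv[...,0]<25)&(hsv[...,1]>130)).astype(np.uint8);mm=np.zeros_like(m);mm[155:192,250:285]=m[155:192,250:285]
    n,_,s,c=cv2.connectedComponentsWithStats(mm);print([(s[i,4],c[i].round(1).tolist()) for i in range(1,n) if s[i,4]>5])
E
```

```text
t 11.05 m [ -3.2 -83.3  65.2] w [ 0.599  -0.049   0.0652] tooly_m [ 0.544 -0.    -0.839] toolx [ 0.06 -1.    0.  ] F [-0.3 -0.   0.5] width 0.0002 q [-0.41  0.62  2.08  1.91  0.26 -0.75]
scene carrier 0.85 257 289 163 188 455
top carrier 0.6 252 286 164 187 397
scene
176
[(np.int32(14), [268.2, 165.7]), (np.int32(21), [277.0, 171.0]), (np.int32(23), [263.0, 172.3]), (np.int32(24), [272.3, 177.9]), (np.int32(6), [257.5, 179.0])]
[(np.int32(13), [268.4, 165.6]), (np.int32(21), [277.0, 171.0]), (np.int32(23), [262.9, 172.2]), (np.int32(22), [272.3, 177.9])]
top
231
[(np.int32(13), [271.5, 178.6]), (np.int32(22), [260.5, 179.6])]
[(np.int32(6), [272.5, 177.7]), (np.int32(22), [260.5, 179.6])]
```

```bash
cat >> h.py <<'E'
def px(c,p):
    v=RT(c['attitude']).inv().apply(np.array(p)-c['position']);v=c['K']@v;return v[:2]/v[2]
E
python3 - <<'E'
from h import *
s=get_state();r=RT(s['tool_rot']);out=[]
for c,fn in(('scene','f.png'),('top','g.png')):
    C=camera(c);im=cv2.imread('pics/'+fn);o=np.array((245,155));k=8
    A=cv2.resize(im[155:225,245:295],None,fx=k,fy=k,interpolation=2)
    A=np.clip(A.astype(float)*1.8+15,0,255).astype(np.uint8)
    D=lambda p,col:cv2.circle(A,tuple(int(v) for v in ((px(C,p)-o+.5)*k)),3,col,-1)
    for d in (0,20,40,60): D(s['tcp_pos']-r.apply([0,d/1e3,0]),(0,0,255))
    for x in(-20,20):
      for y in(-103,-91):
        for z in (45,88): D(m2w(x,y,z),(0,255,0) if z==88 else (255,255,0))
    out.append(A)
cv2.imwrite('pics/fg.png',np.hstack(out)[:600,:800])
E
```

```text
(no output)
```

View pics/fg.png

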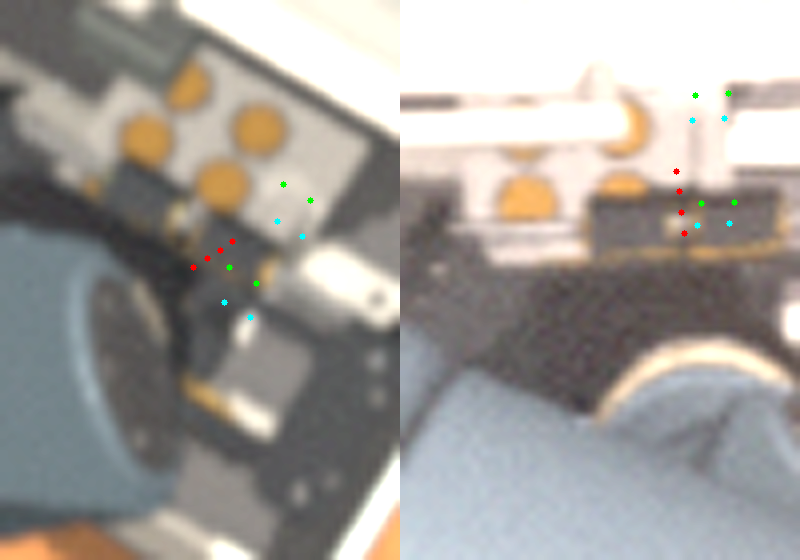

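```bash
cat >> h.py <<'E'
def tri(ps,pt):
    A=np.zeros((3,3));b=np.zeros(3)
    for c,p in((camera('scene'),ps),(camera('top'),pt)):
        v=RT(c['attitude']).apply(np.linalg.inv(c['K'])@[p[0],p[1],1]);v/=np.linalg.norm(v);M=np.eye(3)-np.outer(v,v);A+=M;b+=M@c['position']
    return np.linalg.solve(A,b)
E
python3 - <<'E'
from h import *
s=get_state();r=RT(s['tool_rot'])
def rep(n,ps,pt):
    k=8;P=tri((245+ps[0]/k-.5,155+ps[1]/k-.5),(245+(pt[0]-400)/k-.5,155+pt[1]/k-.5));print(n,w2m(P).round(1),'tool',(r.inv().apply(P-s['tcp_pos'])*1e3).round(1))
rep('gap',(180,215),(680,222)); rep('rightend',(268,262),(785,222)); rep('leftend',(95,188),(590,235))
rep('lug rear?',(290,190),(710,95)); rep('blankR',(258,130),(630,128))
E
```

```text
gap [-45.1 -79.9 191.1] tool [  -3.7 -128.5   33.3]
rightend [ -46.8 -115.1  198.2] tool [  31.6 -135.4   35.6]
leftend [-48.3 -48.8 182.9] tool [ -34.8 -123.3   26.1]
lug rear? [ 17.9 -95.4  94.2] tool [ 11.8 -12.9  33.3]
blankR [  6.7 -72.3 139.5] tool [-11.2 -57.   48.6]
```

```bash
python3 - <<'E'
from h import *
b=cv2.imread('pics/b.png');e=cv2.imread('pics/e.png');g=cv2.imread('pics/g.png')
for n,i in(('b',b),('e',e),('g',g)): print(n);print(cv2.cvtColor(i,cv2.COLOR_BGR2GRAY)[164:184,270:294])
E
```

```text
b
[[124 126 151 172 177 178 175 177 176 176 177 176 174 171 166 157 149 147
  145 150 148 137 131 131]
 [126 123 120 127 136 138 138 140 147 149 149 148 146 145 137 120  96  91
   92 101 102  96  93  92]
 [124 120 110 105 113 118 119 125 130 131 132 133 133 135 129 107  69  63
   75  86  89  87  85  86]
 [126 123 105  90  90 114 125 128 131 131 131 133 130 130 130 111  71  72
   82  88  89  88  85  89]
 [142 141 129 108  90  97 114 122 122 125 124 121 125 127 129 113  86  88
   95  95  97  96  97 101]
 [158 159 144 118  92  91 103 117 120 119 118 114 114 124 120 112 103 129
  150 150 151 152 151 153]
 [163 160 150 122  96  87  97 112 118 119 115 107 108 118 117 113 113 139
  160 162 163 162 162 165]
 [144 141 133 115  94  88  96 109 117 117 116 104 107 118 120 116 134 154
  163 162 163 163 166 165]
 [113 113 109 100  94  89 100 114 119 118 115 102 106 118 118 121 143 159
  162 163 163 165 164 164]
 [ 88  93  94  91  87  93 110 116 120 118 118 107 105 119 118 122 145 162
  165 165 170 172 170 165]
 [ 96  82  80  86  97 110 118 119 120 121 118 103 102 118 121 124 143 158
  160 165 167 
[... 4268 characters left out ...]
98  98  96  96  95 105 118 125 126 116 102 111 128 125 123 110  89
   87  86  84  87  86  89]
 [ 94 100  98  96  97  84  69  75  80  79  74  63  83  98  97  95  83  69
   66  66  67  65  78  95]
 [ 64  64  68  67  66  56  50  48  49  45  44  45  52  57  61  57  56  52
   47  50  50  49  65  87]
 [ 44  46  46  44  47  44  46  47  48  49  44  53  53  47  41  45  46  49
   48  51  53  56  70  87]
 [ 52  53  51  52  55  51  52  53  60  63  59  61  62  58  56  58  55  55
   58  56  59  56  80  88]
 [ 52  56  56  55  55  58  55  60  86 104  91  81  72  57  57  57  60  56
   57  56  57  61  84 103]
 [ 55  56  54  54  55  60  55  59  82  95  81  72  70  60  58  60  56  56
   58  61  58  63  85  94]]
```

>>> {"method": "servo_tool", "body": {
  "increments": [
    {"jaw": 0, "dx": 12, "dy": 0, "dz": 0, "rx": 0, "ry": 0, "rz": 0},
    {"jaw": 0, "dx": 24, "dy": 0, "dz": 0, "rx": 0, "ry": 0, "rz": 0},
    {"jaw": 0, "dx": 36, "dy": 0, "dz": 0, "rx": 0, "ry": 0, "rz": 0},
    {"jaw": 0, "dx": 46, "dy": 0, "dz": 0, "rx": 0, "ry": 0, "rz": 0},
    {"jaw": 0, "dx": 46, "dy": 6, "dz": 3, "rx": 0, "ry": 0, "rz": 0},
    {"jaw": 0, "dx": 46, "dy": 12, "dz": 6, "rx": 0, "ry": 0, "rz": 0},
    {"jaw": 0, "dx": 46, "dy": 18, "dz": 6, "rx": 0, "ry": 0, "rz": 0},
    {"jaw": 0, "dx": 46, "dy": 18, "dz": 6, "rx": 0, "ry": 0, "rz": 0}
  ]
}}

```text
t: 12.65
tcp_pos: [0.6167, -0.0935, 0.0525]
tool_rot: [0.639, -0.348, 0.328, -0.603]
wrist_force: [-0.1, 0.0, -0.9]
width: 0.0005
```

```bash
python3 - <<'E'
from h import *
st();C=camera('top');cv2.imwrite('pics/h.png',C['pixels'][:,:,::-1]);print(px(C,get_state()['tcp_pos']))
print(cv2.cvtColor(C['pixels'],cv2.COLOR_RGB2GRAY)[164:186,270:306])
E
```

```text
t 12.65 m [  12.1 -128.8   52.5] w [ 0.6167 -0.0935  0.0525] tooly_m [ 0.543  0.001 -0.84 ] toolx [ 0.06 -1.    0.  ] F [-0.1  0.  -0.9] width 0.0005 q [-0.49  0.66  2.02  1.74  0.29 -0.64]
[293.93389231 171.1608521 ]
[[134 136 164 186 190 190 189 189 190 189 191 190 187 184 177 169 160 159
  159 163 161 149 144 140 140 140 134 133 135 132 131 128 128 128 125 125]
 [136 130 131 137 145 149 149 153 156 161 161 159 158 156 150 127 105 100
  101 111 114 107 102 102 102 101  98  99  89  78  73  74  73  73  72  69]
 [133 133 117 115 122 126 130 135 143 145 146 145 144 144 141 116  74  70
   84  90  96  98  94  94  94  96  94  94  80  66  65  65  64  66  64  63]
 [139 134 114  98 103 123 137 141 145 143 144 144 143 140 140 121  78  82
   91  93  97  96  99  96  96  98  97  99  87  81  83  73  64  64  62  64]
 [155 154 143 116  98 104 123 133 136 134 134 131 136 138 138 121  95  96
  104 103 107 106 108 112 117 123 125 127 125 136 146 120  74  62  61  62]
 [171 169 157 128 102  99 113 129 131 130 131 123 125 133 132 121 117 142
  162 163 162 164 164 161 166 166 165 165 167 170 171 141  80  
[... 1696 characters left out ...]
 103  99 100  85  59  55  60
   56  53  55  56  58  57  59  52  55  58  63  67  60  64  63  67  68  68]
 [ 62  56  61  69  72  70  74  86  86  84  75  69  66  66  63  52  51  51
   55  55  52  55  56  51  51  47  52  48  49  49  51  48  46  47  55  65]
 [ 72  64  61  62  63  57  60  62  58  56  49  54  50  52  51  49  50  47
   46  44  47  45  45  47  41  42  44  41  41  45  43  45  44  48  50  61]
 [ 78  73  67  60  56  58  52  57  53  48  43  44  44  44  43  44  41  41
   40  44  37  42  40  37  36  44  42  42  36  40  43  39  43  44  48  53]
 [ 83  79  78  78  72  58  59  56  48  49  46  48  42  44  42  45  43  45
   47  40  40  40  37  42  42  42  40  42  40  41  40  40  40  41  44  54]]
```

>>> {"method": "servo_tool", "body": {
  "increments": [
    {"jaw": 0, "dx": -4, "dy": 0, "dz": 0, "rx": 0, "ry": 0, "rz": 0},
    {"jaw": 0, "dx": -8, "dy": 0, "dz": 0, "rx": 0, "ry": 0, "rz": 0},
    {"jaw": 0, "dx": -12, "dy": 0, "dz": 0, "rx": 0, "ry": 0, "rz": 0},
    {"jaw": 0, "dx": -16, "dy": 0, "dz": 0, "rx": 0, "ry": 0, "rz": 0},
    {"jaw": 0, "dx": -20, "dy": 0, "dz": 0, "rx": 0, "ry": 0, "rz": 0},
    {"jaw": 0, "dx": -24, "dy": 0, "dz": 0, "rx": 0, "ry": 0, "rz": 0},
    {"jaw": 0, "dx": -28, "dy": 0, "dz": 0, "rx": 0, "ry": 0, "rz": 0}
  ]
}}

```text
t: 13.4
tcp_pos: [0.6148, -0.067, 0.0535]
tool_rot: [0.638, -0.348, 0.328, -0.604]
wrist_force: [-2.4, -4.0, 1.9]
width: 0.0006
```

```bash
python3 - <<'E'
from h import *
st();C=camera('top');cv2.imwrite('pics/i.png',C['pixels'][:,:,::-1]);print(px(C,get_state()['tcp_pos']))
print(cv2.cvtColor(C['pixels'],cv2.COLOR_RGB2GRAY)[164:186,260:296])
snap('scene','j.png');print([(m['confidence'],[np.nonzero(m['region'])[k].mean() for k in(1,0)]) for m in masks_of('scene','carrier')])
E
```

```text
t 13.4 m [  11.6 -102.1   53.5] w [ 0.6148 -0.067   0.0535] tooly_m [ 0.544 -0.002 -0.839] toolx [ 0.06 -1.    0.  ] F [-2.4 -4.   1.9] width 0.0006 q [-0.43  0.66  2.04  1.86  0.27 -0.72]
[284.5349407  171.54135346]
[[191 188 189 189 189 186 172 139 121 131 134 137 163 186 188 189 188 188
  190 190 190 188 184 181 174 162 159 158 158 163 158 147 143 141 142 139]
 [182 178 168 167 165 162 145 118 115 133 134 133 136 144 149 148 148 151
  156 160 160 147 127 121 114 107 102  99 103 112 112 104 101 102 101 103]
 [147 145 137 137 137 135 129 115 116 130 136 133 125 123 129 128 129 136
  142 145 143 120  81  74  70  71  67  68  81  95  97  94  96  94  94  95]
 [129 129 130 130 131 126 118 108 116 131 136 134 125 122 130 134 138 142
  143 143 143 119  77  66  60  64  68  79  92  94  97  94  94  96  97  97]
 [139 140 141 149 152 148 147 147 149 153 155 155 147 135 130 132 132 132
  130 131 128 109  84  73  70  72  80  93 102 104 103 104 104 109 116 125]
 [162 162 165 165 166 166 167 167 169 170 170 169 161 143 129 128 128 125
  124 131 126 117 104 105 105 106 112 143 162 161 163 163 163 16
[... 1842 characters left out ...]
75  73  69  77  80  67  62  60
   59  60  58  52  48  51  52  53  52  50  52  53  54  52  50  48  53  52]
 [ 59  53  56  62  70  59  59  65  63  60  59  59  55  58  53  52  58  53
   51  53  50  47  50  46  40  43  38  46  43  44  42  46  43  49  58  61]
 [ 57  54  54  52  60  56  52  58  54  46  44  47  50  46  44  43  47  44
   41  41  40  46  42  41  43  43  42  39  43  40  40  42  41  42  53  57]
 [ 56  55  55  56  59  56  58  56  52  43  46  44  43  46  41  44  46  43
   43  40  40  36  42  41  41  44  42  41  41  39  41  39  41  39  44  51]]
[(0.87, [np.float64(272.14285714285717), np.float64(170.6103896103896)]), (0.34, [np.float64(297.87460148777893), np.float64(317.6843783209352)])]
```

>>> {"method": "servo_tool", "body": {
  "increments": [
    {"jaw": 0, "dx": -4, "dy": 0, "dz": 0, "rx": 0, "ry": 0, "rz": 0},
    {"jaw": 0, "dx": -8, "dy": 0, "dz": 0, "rx": 0, "ry": 0, "rz": 0},
    {"jaw": 0, "dx": -12, "dy": 0, "dz": 0, "rx": 0, "ry": 0, "rz": 0},
    {"jaw": 0, "dx": -16, "dy": 0, "dz": 0, "rx": 0, "ry": 0, "rz": 0},
    {"jaw": 0, "dx": -20, "dy": 0, "dz": 0, "rx": 0, "ry": 0, "rz": 0},
    {"jaw": 0, "dx": -22, "dy": 0, "dz": 0, "rx": 0, "ry": 0, "rz": 0},
    {"jaw": 0, "dx": -24, "dy": 0, "dz": 0, "rx": 0, "ry": 0, "rz": 0}
  ]
}}

```text
t: 14.25
tcp_pos: [0.6137, -0.0421, 0.0534]
tool_rot: [0.639, -0.347, 0.328, -0.604]
wrist_force: [0.4, -3.0, -0.2]
width: 0.0004
```

```bash
cat >> h.py <<'E'
def carry(tag):
    # machine y of blanks' pattern: scene-view orange centroids back-projected to z=45
    out=[]
    for n in('scene','top'):
        C=camera(n);im=C['pixels'];cv2.imwrite(f'pics/{tag}_{n}.png',im[:,:,::-1])
        hsv=cv2.cvtColor(im,cv2.COLOR_RGB2HSV);m=((hsv[...,0]>8)&(hsv[...,0]<25)&(hsv[...,1]>120)).astype(np.uint8)
        k,_,s,c=cv2.connectedComponentsWithStats(m)
        r=[]
        for i in range(1,k):
            if not 9<=s[i,4]<=60: continue
            v=RT(C['attitude']).apply(np.linalg.inv(C['K'])@[*c[i],1]);P=C['position']+v*(.046-C['position'][2])/v[2];q=w2m(P)
            if -40<q[0]<80 and -110<q[1]<100: r.append((int(s[i,4]),q[:2].round(1).tolist()))
        print(n,sorted(r,key=lambda t:t[1][0]))
E
python3 - <<'E'
from h import *
import h
st();carry('k')
for f,n in(('a.png','scene'),('b.png','top'),('j.png','scene')):
    C=dict(camera(n));C['pixels']=cv2.imread('pics/'+f)[:,:,::-1]
    h.camera=lambda m,C=C:C
    print(f);_n=n
    try: carry('tmp')
    finally: h.camera=camera
E
```

```text
t 14.25 m [ 11.9 -77.2  53.4] w [ 0.6137 -0.0421  0.0534] tooly_m [ 0.544  0.    -0.839] toolx [ 0.06 -1.    0.  ] F [ 0.4 -3.  -0.2] width 0.0004 q [-0.38  0.66  2.05  1.97  0.25 -0.78]
scene [(16, [22.5, 7.6]), (9, [25.8, -29.0]), (15, [49.0, -31.2])]
top [(10, [-13.8, -26.4])]
a.png
scene [(26, [-7.5, -64.9]), (22, [-6.9, -29.1]), (24, [20.5, -65.3]), (22, [21.2, -29.5]), (24, [48.6, -65.3]), (16, [49.1, -31.6])]
top [(26, [-7.5, -64.9]), (22, [-6.9, -29.1]), (24, [20.5, -65.3]), (22, [21.2, -29.5]), (24, [48.6, -65.3]), (16, [49.1, -31.6])]
b.png
scene [(32, [-10.3, -27.8]), (32, [-9.4, -63.9])]
top [(32, [-10.3, -27.8]), (32, [-9.4, -63.9])]
j.png
scene [(18, [23.0, -16.1]), (25, [48.5, -52.3])]
top [(18, [23.0, -16.1]), (25, [48.5, -52.3])]
```

>>> {"method": "servo_tool", "body": {
  "increments": [
    {"jaw": 0, "dx": -1, "dy": 0, "dz": 0, "rx": 0, "ry": 0, "rz": 0},
    {"jaw": 0, "dx": -2, "dy": 0, "dz": 0, "rx": 0, "ry": 0, "rz": 0}
  ]
}}

```text
t: 14.7
tcp_pos: [0.613, -0.0411, 0.0532]
tool_rot: [0.638, -0.348, 0.328, -0.604]
wrist_force: [-2.5, -4.0, 1.3]
width: 0.0005
```

>>> {"method": "servo_tool", "body": {
  "increments": [
    {"jaw": 0, "dx": -1, "dy": 0, "dz": 0, "rx": 0, "ry": 0, "rz": 0}
  ]
}}

```text
t: 14.8
tcp_pos: [0.613, -0.0401, 0.0532]
tool_rot: [0.638, -0.348, 0.328, -0.604]
wrist_force: [-1.6, -2.6, 0.9]
width: 0.0006
```

>>> {"method": "servo_tool", "body": {
  "increments": [
    {"jaw": 0, "dx": -1, "dy": 0, "dz": 0, "rx": 0, "ry": 0, "rz": 0}
  ]
}}

```text
t: 14.9
tcp_pos: [0.6129, -0.0389, 0.0532]
tool_rot: [0.638, -0.348, 0.328, -0.604]
wrist_force: [-0.4, -3.5, 0.8]
width: 0.0002
```

```bash
python3 - <<'E'
from h import *
st();carry('l')
E
```

```text
t 14.9 m [ 11.3 -74.   53.2] w [ 0.6129 -0.0389  0.0532] tooly_m [ 0.543 -0.001 -0.84 ] toolx [ 0.06 -1.    0.  ] F [-0.4 -3.5  0.8] width 0.0002 q [-0.37  0.65  2.06  1.99  0.25 -0.79]
scene [(18, [22.6, 10.3])]
top [(11, [-13.6, -24.2])]
```

>>> {"method": "servo_tool", "body": {
  "increments": [
    {"jaw": 0, "dx": -1, "dy": 0, "dz": 0, "rx": 0, "ry": 0, "rz": 0}
  ]
}}

```text
t: 15.1
tcp_pos: [0.6129, -0.0377, 0.0532]
tool_rot: [0.638, -0.348, 0.328, -0.604]
wrist_force: [-1.1, -3.5, 1.3]
width: 0.0007
```

>>> {"method": "servo_tool", "body": {
  "increments": [
    {"jaw": 0, "dx": -1, "dy": 0, "dz": 0, "rx": 0, "ry": 0, "rz": 0}
  ]
}}

```text
t: 15.2
tcp_pos: [0.6128, -0.0366, 0.0532]
tool_rot: [0.638, -0.348, 0.328, -0.604]
wrist_force: [-2.3, -2.5, 1.1]
width: 0.0007
```

```bash
python3 - <<'E'
from h import *
st();carry('m')
E
```

```text
t 15.2 m [ 11.4 -71.7  53.2] w [ 0.6128 -0.0366  0.0532] tooly_m [ 0.543 -0.001 -0.84 ] toolx [ 0.06 -1.    0.  ] F [-2.3 -2.5  1.1] width 0.0007 q [-0.37  0.65  2.06  2.    0.25 -0.8 ]
scene [(15, [22.4, 12.5])]
top [(13, [-14.0, -21.8])]
```

>>> {"method": "servo_tool", "body": {
  "increments": [
    {"jaw": 0, "dx": -1, "dy": 0, "dz": 0, "rx": 0, "ry": 0, "rz": 0}
  ]
}}

```text
t: 15.4
tcp_pos: [0.6129, -0.0353, 0.0532]
tool_rot: [0.638, -0.347, 0.328, -0.604]
wrist_force: [-1.0, -3.2, 0.0]
width: 0.0006
```

>>> {"method": "servo_tool", "body": {
  "increments": [
    {"jaw": 0, "dx": -1, "dy": 0, "dz": 0, "rx": 0, "ry": 0, "rz": 0}
  ]
}}

```text
t: 15.5
tcp_pos: [0.6129, -0.0343, 0.0533]
tool_rot: [0.638, -0.347, 0.328, -0.604]
wrist_force: [-1.4, -1.5, -0.2]
width: 0.0001
```

```bash
python3 - <<'E'
from h import *
st();carry('n');
for n in ('index_notch','station'):
  for c in('scene','top'):print(n,c,[(w2m(d['position']).round(1).tolist(),round(d['confidence'],2)) for d in place_of(c,n)[:2]])
E
```

```text
t 15.5 m [ 11.6 -69.4  53.3] w [ 0.6129 -0.0343  0.0533] tooly_m [ 0.544 -0.    -0.839] toolx [ 0.06 -1.    0.  ] F [-1.4 -1.5 -0.2] width 0.0001 q [-0.36  0.65  2.06  2.01  0.25 -0.81]
scene [(16, [23.1, 16.3])]
top [(12, [-13.5, -18.9])]
index_notch scene []
index_notch top []
station scene [([-1.9, -54.3, 66.5], 0.69), ([17.0, -13.6, 45.9], 0.66)]
station top []
```

>>> {"method": "servo_tool", "body": {
  "increments": [
    {"jaw": 0, "dx": 0, "dy": 0, "dz": 0, "rx": 0, "ry": 0, "rz": 0}
  ]
}}

```text
t: 15.9
tcp_pos: [0.6133, -0.0342, 0.0535]
tool_rot: [0.639, -0.347, 0.328, -0.603]
wrist_force: [0.6, -0.3, -0.1]
width: 0.0006
```

>>> {"method": "servo_tool", "body": {
  "increments": [
    {"jaw": 0, "dx": -1, "dy": 0, "dz": 0, "rx": 0, "ry": 0, "rz": 0},
    {"jaw": 0, "dx": -1, "dy": 0, "dz": 0, "rx": 0, "ry": 0, "rz": 0}
  ]
}}

```text
t: 16.1
tcp_pos: [0.6131, -0.0333, 0.0534]
tool_rot: [0.639, -0.347, 0.328, -0.604]
wrist_force: [0.3, -0.2, 0.4]
width: 0.0004
```

```bash
python3 - <<'E'
from h import *
st();carry('o')
E
```

```text
t 16.1 m [ 11.8 -68.4  53.4] w [ 0.6131 -0.0333  0.0534] tooly_m [ 0.544 -0.    -0.839] toolx [ 0.06 -1.    0.  ] F [ 0.3 -0.2  0.4] width 0.0004 q [-0.36  0.65  2.06  2.01  0.25 -0.81]
scene [(16, [23.1, 16.3])]
top [(12, [-13.5, -18.9])]
```

>>> {"method": "servo_tool", "body": {
  "increments": [
    {"jaw": 0, "dx": 4, "dy": 0, "dz": 0, "rx": 0, "ry": 0, "rz": 0},
    {"jaw": 0, "dx": 8, "dy": 0, "dz": 0, "rx": 0, "ry": 0, "rz": 0},
    {"jaw": 0, "dx": 10, "dy": -15, "dz": 0, "rx": 0, "ry": 0, "rz": 0},
    {"jaw": 0, "dx": 10, "dy": -45, "dz": 0, "rx": 0, "ry": 0, "rz": 0},
    {"jaw": 0, "dx": 10, "dy": -85, "dz": 0, "rx": 0, "ry": 0, "rz": 0},
    {"jaw": 0, "dx": 10, "dy": -130, "dz": 0, "rx": 0, "ry": 0, "rz": 0},
    {"jaw": 0, "dx": 10, "dy": -170, "dz": 0, "rx": 0, "ry": 0, "rz": 0},
    {"jaw": 0, "dx": 10, "dy": -200, "dz": 0, "rx": 0, "ry": 0, "rz": 0}
  ]
}}

```text
t: 17.0
tcp_pos: [0.5123, -0.0489, 0.2114]
tool_rot: [0.639, -0.347, 0.328, -0.603]
wrist_force: [0.8, 0.1, 1.6]
width: 0.0003
```

```bash
python3 - <<'E'
from h import *
st();carry('p');plan(m2w(-100,147,200),rotf(33));plan(m2w(-60,147,128),rotf(33))
look(['carrier_centre','carrier_lug','station','index_notch','knee_knob'])
E
```

```text
t 17.0 m [-89.7 -78.4 211.4] w [ 0.5123 -0.0489  0.2114] tooly_m [ 0.544  0.002 -0.839] toolx [ 0.06 -1.   -0.  ] F [0.8 0.1 1.6] width 0.0003 q [-0.52  0.2   2.15  0.82  0.42  0.3 ]
scene [(22, [-7.1, 16.4]), (24, [-7.0, -19.7]), (23, [20.7, 16.3]), (26, [20.7, -19.8])]
top [(33, [-9.7, -18.7]), (31, [-9.5, 17.4])]
d [-225.7    6.4  -16.2] r [-0.4  0.3  0.1] target [0.4895 0.1756 0.2   ]
d [-225.9   88.5  -22.4] r [-0.4  0.3  0.1] target [0.5294 0.1778 0.128 ]
carrier_centre scene [([13.2, -9.0, 46.5], 0.67)]
carrier_centre top [([21.2, -10.7, 48.2], 0.84)]
carrier_lug scene [([-0.6, -53.2, 64.9], 0.67)]
carrier_lug top [([1.0, -52.9, 67.3], 0.55), ([-9.3, 152.4, 148.3], 0.47)]
station scene [([17.5, -14.8, 47.8], 0.67), ([-264.0, 317.8, 12.3], 0.37)]
station top [([-88.4, -513.4, 94.2], 0.64)]
index_notch scene [([-303.7, -347.7, 9.8], 0.44)]
index_notch top [([-58.3, -7.6, 41.6], 0.56)]
knee_knob scene [([-15.5, 155.1, 147.0], 0.54)]
knee_knob top [([-9.9, 153.2, 145.6], 0.42)]
```

>>> {"method": "servo_tool", "body": {
  "increments": [
    {"jaw": 0, "dx": -35, "dy": 0, "dz": -8, "rx": 0, "ry": 0, "rz": 0},
    {"jaw": 0, "dx": -75, "dy": 2, "dz": -16, "rx": 0, "ry": 0, "rz": 0},
    {"jaw": 0, "dx": -120, "dy": 4, "dz": -16, "rx": 0, "ry": 0, "rz": 0},
    {"jaw": 0, "dx": -165, "dy": 6, "dz": -16, "rx": 0, "ry": 0, "rz": 0},
    {"jaw": 0, "dx": -205, "dy": 6, "dz": -16, "rx": 0, "ry": 0, "rz": 0},
    {"jaw": 0, "dx": -226, "dy": 35, "dz": -18, "rx": 0, "ry": 0, "rz": 0},
    {"jaw": 0, "dx": -226, "dy": 70, "dz": -20, "rx": 0, "ry": 0, "rz": 0},
    {"jaw": 0, "dx": -226, "dy": 88, "dz": -22, "rx": 0, "ry": 0, "rz": 0}
  ]
}}

```text
t: 18.5
tcp_pos: [0.5076, 0.1327, 0.1686]
tool_rot: [0.632, -0.352, 0.326, -0.609]
wrist_force: [-0.9, 0.4, -0.6]
width: 0.0007
```

```bash
python3 - <<'E'
from h import *
st();plan(m2w(-30,147,127),rotf(33));plan(m2w(-18,147,127),rotf(33));plan(m2w(8,147,119),rotf(33))
E
```

```text
t 18.5 m [-84.3 103.2 168.6] w [0.5076 0.1327 0.1686] tooly_m [ 0.539 -0.019 -0.842] toolx [ 0.05 -1.    0.02] F [-0.9  0.4 -0.6] width 0.0007 q [ 0.05  0.32  2.17 -0.21  0.09  1.78]
d [-44.9  63.4  23.4] r [0.4 0.1 1.1] target [0.5594 0.1795 0.127 ]
d [-45.1  69.9  33.5] r [0.4 0.1 1.1] target [0.5714 0.1801 0.127 ]
d [-45.4  90.7  51.1] r [0.4 0.1 1.1] target [0.5973 0.1816 0.119 ]
```

>>> {"method": "servo_tool", "body": {
  "increments": [
    {"jaw": 0, "dx": -15, "dy": 5, "dz": 0, "rx": 0.4, "ry": 0, "rz": 1},
    {"jaw": 0, "dx": -30, "dy": 12, "dz": 0, "rx": 0.4, "ry": 0, "rz": 1},
    {"jaw": 0, "dx": -45, "dy": 25, "dz": 0, "rx": 0.4, "ry": 0, "rz": 1},
    {"jaw": 0, "dx": -45, "dy": 40, "dz": 5, "rx": 0.4, "ry": 0, "rz": 1},
    {"jaw": 0, "dx": -45, "dy": 55, "dz": 11, "rx": 0.4, "ry": 0, "rz": 1},
    {"jaw": 0, "dx": -45, "dy": 55, "dz": 11, "rx": 0.4, "ry": 0, "rz": 1}
  ]
}}

```text
t: 19.1
tcp_pos: [0.5459, 0.1781, 0.1288]
tool_rot: [0.639, -0.35, 0.326, -0.603]
wrist_force: [0.6, -0.8, 0.4]
width: 0.0006
```

```bash
python3 - <<'E'
from h import *
st();plan(m2w(-20,147,127),rotf(33));plan(m2w(-8,147,126),rotf(33));plan(m2w(10,147,119),rotf(33))
E
```

```text
t 19.1 m [-43.5 146.4 128.8] w [0.5459 0.1781 0.1288] tooly_m [ 0.543 -0.002 -0.84 ] toolx [ 0.06 -1.    0.01] F [ 0.6 -0.8  0.4] width 0.0006 q [ 0.15  0.46  2.09 -1.21  0.06  2.86]
d [-0.5 14.2 18.8] r [0.1 0.4 0.1] target [0.5694 0.18   0.127 ]
d [-0.5 21.6 28.3] r [0.1 0.4 0.1] target [0.5814 0.1807 0.126 ]
d [-0.4 37.2 39.7] r [0.1 0.4 0.1] target [0.5993 0.1817 0.119 ]
```

>>> {"method": "servo_tool", "body": {
  "increments": [
    {"jaw": 0, "dx": 0, "dy": -5, "dz": 0, "rx": 0, "ry": -8.5, "rz": 0},
    {"jaw": 0, "dx": 0, "dy": -5, "dz": 0, "rx": 0, "ry": -17, "rz": 0},
    {"jaw": 0, "dx": 0, "dy": -5, "dz": 0, "rx": 0, "ry": -25.5, "rz": 0},
    {"jaw": 0, "dx": 0, "dy": -5, "dz": 0, "rx": 0, "ry": -34, "rz": 0},
    {"jaw": 0, "dx": 0, "dy": -5, "dz": 0, "rx": 0, "ry": -42.5, "rz": 0},
    {"jaw": 0, "dx": 0, "dy": -5, "dz": 0, "rx": 0, "ry": -51, "rz": 0},
    {"jaw": 0, "dx": 0, "dy": -5, "dz": 0, "rx": 0, "ry": -59.5, "rz": 0},
    {"jaw": 0, "dx": 0, "dy": -5, "dz": 0, "rx": 0, "ry": -68, "rz": 0}
  ]
}}

```text
t: 19.9
tcp_pos: [0.5425, 0.1774, 0.1332]
tool_rot: [0.713, -0.624, -0.078, -0.311]
wrist_force: [-0.8, -0.1, -0.3]
width: 0.0009
```

>>> {"method": "servo_tool", "body": {
  "increments": [
    {"jaw": 0, "dx": 0, "dy": 0, "dz": 0, "rx": 0, "ry": -8, "rz": 0},
    {"jaw": 0, "dx": 0, "dy": 0, "dz": 0, "rx": 0, "ry": -16, "rz": 0},
    {"jaw": 0, "dx": 0, "dy": 0, "dz": 0, "rx": 0, "ry": -22, "rz": 0}
  ]
}}

```text
t: 20.2
tcp_pos: [0.5424, 0.1774, 0.1332]
tool_rot: [0.685, -0.672, -0.213, -0.187]
wrist_force: [-1.0, -0.3, -0.1]
width: 0.0
```

```bash
python3 - <<'E'
from h import *
st();plan(m2w(-25,147,127),rot(33,'x'));plan(m2w(-8,147,126),rot(33,'x'));plan(m2w(10,147,119),rot(33,'x'))
print(get_state()['q'])
E
```

```text
t 20.2 m [-47.  145.9 133.2] w [0.5424 0.1774 0.1332] tooly_m [ 0.542 -0.002 -0.84 ] toolx [0.84 0.03 0.54] F [-1.  -0.3 -0.1] width 0.0 q [ 0.15  0.45  2.09 -1.07  0.06  1.16]
d [15.1 17.2  1.4] r [ 0.1 -1.  -0.2] target [0.5644 0.1797 0.127 ]
d [28.8 27.2  1.7] r [ 0.1 -1.  -0.2] target [0.5814 0.1807 0.126 ]
d [40.2 42.9  1.9] r [ 0.1 -1.  -0.2] target [0.5993 0.1817 0.119 ]
[ 0.15355209  0.44542679  2.09486387 -1.06515407  0.06306587  1.1639831 ]
```

>>> {"method": "servo_tool", "body": {
  "increments": [
    {"jaw": 0, "dx": 5, "dy": 6, "dz": 0, "rx": 0, "ry": -1, "rz": 0},
    {"jaw": 0, "dx": 10, "dy": 12, "dz": 1, "rx": 0, "ry": -1, "rz": 0},
    {"jaw": 0, "dx": 15, "dy": 17, "dz": 1, "rx": 0, "ry": -1, "rz": 0},
    {"jaw": 0, "dx": 19, "dy": 20, "dz": 1.5, "rx": 0, "ry": -1, "rz": 0},
    {"jaw": 0, "dx": 22, "dy": 23, "dz": 1.5, "rx": 0, "ry": -1, "rz": 0},
    {"jaw": 0, "dx": 26, "dy": 25, "dz": 1.5, "rx": 0, "ry": -1, "rz": 0},
    {"jaw": 0, "dx": 29, "dy": 27, "dz": 1.5, "rx": 0, "ry": -1, "rz": 0}
  ]
}}

```text
t: 20.9
tcp_pos: [0.5725, 0.1786, 0.1214]
tool_rot: [0.683, -0.676, -0.212, -0.177]
wrist_force: [-20.8, 0.0, -3.5]
width: 0.0004
```

```bash
python3 - <<'E'
from h import *
st();plan(m2w(4,147,123),rot(33,'x'));plan(m2w(15,147,117),rot(33,'x'))
look(['knee_knob','lid_handle'])
E
```

```text
t 20.9 m [-16.9 145.4 121.4] w [0.5725 0.1786 0.1214] tooly_m [ 0.528 -0.006 -0.849] toolx [0.85 0.04 0.53] F [-20.8   0.   -3.5] width 0.0004 q [ 0.15  0.49  2.02 -0.65  0.09  0.73]
d [18.6  9.6  1.7] r [ 0.4 -0.1 -1.1] target [0.5933 0.1813 0.123 ]
d [24.8 20.6  1.8] r [ 0.4 -0.1 -1.1] target [0.6043 0.182  0.117 ]
knee_knob scene [([-12.0, 154.8, 148.6], 0.53), ([-91.8, 53.1, 29.7], 0.3)]
knee_knob top [([-59.8, 472.1, 53.5], 0.68), ([-6.9, 152.2, 146.0], 0.51)]
lid_handle scene [([-40.6, -1.8, 347.9], 0.7)]
lid_handle top [([-2.9, -54.1, 66.1], 0.73), ([-41.6, 1.5, 349.5], 0.71)]
```

>>> {"method": "servo_tool", "body": {
  "increments": [
    {"jaw": 0, "dx": 0, "dy": 0, "dz": 0, "rx": 0, "ry": 0, "rz": 0},
    {"jaw": 0, "dx": 0, "dy": 0, "dz": 0, "rx": 0, "ry": 0, "rz": 0}
  ]
}}

```text
t: 21.4
tcp_pos: [0.5727, 0.1786, 0.1212]
tool_rot: [0.683, -0.676, -0.212, -0.177]
wrist_force: [-13.1, -0.1, -4.3]
width: 0.0004
```

```bash
python3 - <<'E'
from h import *
st();s=snap('scene','q.png')['pixels'];t=snap('top','r.png')['pixels']
s=get_state();r=RT(s['tool_rot']);out=[]
for c,o in(('scene',(170,85)),('top',(180,125))):
    C=camera(c);k=6
    A=cv2.resize(C['pixels'][o[1]:o[1]+80,o[0]:o[0]+66],None,fx=k,fy=k,interpolation=2)[:,:,::-1]
    A=np.clip(A.astype(float)*1.4+10,0,255).astype(np.uint8)
    D=lambda p,col:cv2.circle(A,tuple(int(v) for v in ((px(C,p)-o+.5)*k)),2,col,-1)
    for d in (0,20,40,60): D(s['tcp_pos']-r.apply([0,d/1e3,0]),(0,0,255))
    for y in(137,169): D(m2w(-12,y,147),(0,255,0))
    D(m2w(-35,172,55),(255,255,0))
    out.append(A)
cv2.imwrite('pics/st.png',np.hstack(out))
E
```

```text
t 21.4 m [-16.8 145.4 121.2] w [0.5727 0.1786 0.1212] tooly_m [ 0.528 -0.006 -0.849] toolx [0.85 0.04 0.53] F [-13.1  -0.1  -4.3] width 0.0004 q [ 0.15  0.49  2.02 -0.65  0.09  0.73]
```

View pics/st.png

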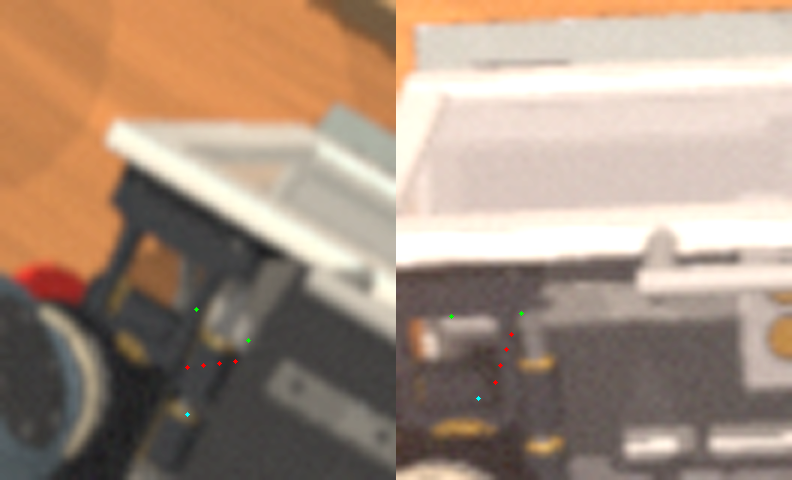

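>>> {"method": "servo_tool", "body": {
  "increments": [
    {"jaw": 0, "dx": 1.5, "dy": 1.4, "dz": 0, "rx": 0, "ry": 0, "rz": 0},
    {"jaw": 0, "dx": 3, "dy": 2.8, "dz": 0, "rx": 0, "ry": 0, "rz": 0},
    {"jaw": 0, "dx": 4.5, "dy": 4.2, "dz": 0, "rx": 0, "ry": 0, "rz": 0},
    {"jaw": 0, "dx": 6, "dy": 5.6, "dz": 0, "rx": 0, "ry": 0, "rz": 0}
  ]
}}

```text
t: 22.0
tcp_pos: [0.5742, 0.178, 0.1167]
tool_rot: [0.683, -0.678, -0.208, -0.173]
wrist_force: [-28.6, -0.8, -4.1]
width: 0.001
```

```bash
python3 - <<'E'
from h import *
st();print(get_state()['torque'],get_state()['joint_efforts'])
look(['knee_knob','lid_handle'])
E
```

```text
t 22.0 m [-15.3 144.7 116.7] w [0.5742 0.178  0.1167] tooly_m [ 0.518 -0.009 -0.855] toolx [0.85 0.05 0.52] F [-28.6  -0.8  -4.1] width 0.001 q [ 0.15  0.5   2.01 -0.59  0.1   0.66]
[-0.15621748  1.19360963  0.17101242] [ -4.7797814  -36.74346685 -25.13667226  -0.32329624  -4.65166301
   0.24804706]
knee_knob scene [([-10.1, 156.8, 147.5], 0.45), ([0.1, -51.7, 64.8], 0.22)]
knee_knob top [([-8.3, 154.2, 147.6], 0.55), ([-1.1, -54.5, 61.1], 0.49)]
lid_handle scene [([-39.4, -3.4, 347.6], 0.81)]
lid_handle top [([-38.7, 2.7, 351.9], 0.79)]
```

```bash
python3 - <<'E'
from h import *
from scipy.optimize import least_squares
Q=[([1.022,.528,1.434,0,1.181,-.179],[.2255,.5825,.1895]),([.56,.18,1.53,0,1.44,-1.07],[.3447,.3472,.3503]),([-.44,-.18,2.05,.39,.79,-2.28],[.4454,.0127,.3444]),
([-.5,.39,2.02,.84,.36,-2.85],[.5792,-.0856,.1622]),([-.68,.14,2.18,.76,.52,.24],[.4741,-.0907,.2199]),([-.5,.63,2.06,1.71,.3,-.63],[.6016,-.0928,.0637]),([-.43,.62,2.08,1.87,.27,-.72],[.5995,-.0588,.0652]),
([-.36,.65,2.06,2.01,.25,-.81],[.6131,-.0333,.0534]),([-.52,.2,2.15,.82,.42,.3],[.5123,-.0489,.2114]),([.05,.32,2.17,-.21,.09,1.78],[.5076,.1327,.1686]),([.15,.46,2.09,-1.21,.06,2.86],[.5459,.1781,.1288])]
E=lambda a,t:R.from_euler(a,t)
def fk(q,p):
    h,a1,L1,a3,L2,L6,dy=p
    A=E('z',q[0])*E('y',q[1]);P=np.array([0,0,h])+E('z',q[0]).apply([a1,dy,0])+A.apply([0,0,L1])
    B=A*E('y',q[2]);P=P+B.apply([a3,0,L2]);C=B*E('z',q[3])*E('y',q[4]);return P,P+C.apply([0,0,L6]),C
f=lambda p:np.concatenate([fk(q,p)[1]-x for q,x in Q])
s=least_squares(f,[.4,0,.4,0,.4,.3,0],loss='soft_l1',f_scale=.005);print(s.x.round(3),np.abs(f(s.x)).max())
st8=get_state();W,T,C=fk(st8['q'],s.x);print('wrist',w2m(W).round(0),'tcp',w2m(T).round(0),w2m(st8['tcp_pos']))
F=st8['wrist_force'];t=st8['torque'];print(F,t,'moment arm pt',np.cross(F,t)/F.dot(F))
np.save('fk.npy',s.x)
E
```

```text
[0.268 0.003 0.586 0.11  0.39  0.332 0.112] 0.00461568055786149
wrist [-187.  149.  401.] tcp [-15. 146. 117.] [-15.24439383 144.7107338  116.50912068]
[-25.92317301  -0.9138887   -4.23050497] [-0.10181909  1.2572907   0.09748159] moment arm pt [ 0.00757139  0.00428202 -0.04732006]
```

>>> {"method": "servo_tool", "body": {
  "increments": [
    {"jaw": 0, "dx": -8, "dy": -4, "dz": 0, "rx": 0, "ry": 0, "rz": 0},
    {"jaw": 0, "dx": -25, "dy": -15, "dz": 0, "rx": 0, "ry": 0, "rz": 0},
    {"jaw": 0, "dx": -50, "dy": -25, "dz": 0, "rx": 0, "ry": 0, "rz": 0},
    {"jaw": 0, "dx": -80, "dy": -25, "dz": 0, "rx": 0, "ry": 0, "rz": 0}
  ]
}}

```text
t: 22.7
tcp_pos: [0.5278, 0.1799, 0.1213]
tool_rot: [0.684, -0.676, -0.21, -0.177]
wrist_force: [0.5, -0.5, 0.7]
width: 0.0003
```

```bash
python3 - <<'E'
from h import *
st();carry('u')
s=get_state();r=RT(s['tool_rot']);out=[]
for c,o in(('scene',(155,90)),('top',(170,110))):
    C=camera(c);k=5
    A=cv2.resize(C['pixels'][o[1]:o[1]+118,o[0]:o[0]+80],None,fx=k,fy=k,interpolation=3)[:,:,::-1]
    A=np.clip(A.astype(float)*1.5+10,0,255).astype(np.uint8)
    D=lambda p,col:cv2.circle(A,tuple(int(v) for v in ((px(C,p)-o+.5)*k)),2,col,-1)
    T=lambda *v:s['tcp_pos']+r.apply(np.array(v)/1e3)
    for d in (0,20,40,60): D(T(0,-d,0),(0,0,255))
    for x in(-40,40): D(T(x,0,0),(255,0,255)); D(T(x,-70,0),(255,0,255))
    for z in(-37,37): D(T(0,-70,z),(0,255,255)); 
    for y in(137,169): D(m2w(-12,y,147),(0,255,0))
    out.append(A)
cv2.imwrite('pics/v.png',np.hstack(out))
look(['knee_knob'])
E
```

```text
t 22.7 m [-61.5 149.2 121.3] w [0.5278 0.1799 0.1213] tooly_m [ 0.525 -0.005 -0.851] toolx [0.85 0.04 0.53] F [ 0.5 -0.5  0.7] width 0.0003 q [ 0.17  0.46  2.12 -1.36  0.06  1.46]
scene [(22, [-7.1, 16.4]), (25, [-6.8, -19.4]), (22, [20.9, 15.9]), (27, [21.0, -19.6])]
top [(33, [-10.2, -18.8]), (31, [-9.5, 17.4])]
knee_knob scene [([-11.2, 156.4, 147.1], 0.65)]
knee_knob top [([-56.1, -10.6, 38.2], 0.72), ([-62.0, 474.6, 55.2], 0.33)]
```

View pics/v.png

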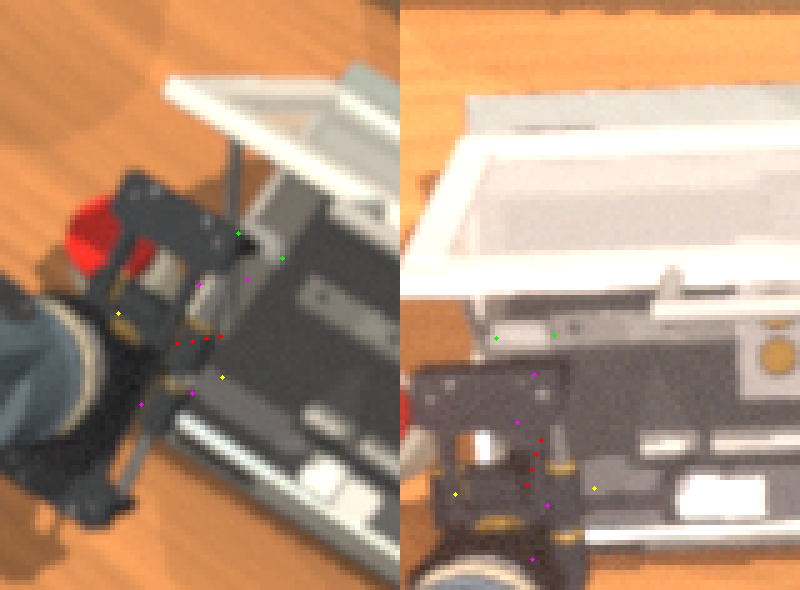

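>>> {"method": "servo_tool", "body": {
  "increments": [
    {"jaw": 0, "dx": -20, "dy": -20, "dz": 0, "rx": 0, "ry": -4, "rz": 0},
    {"jaw": 0, "dx": -30, "dy": -30, "dz": 0, "rx": 0, "ry": -12.5, "rz": 0},
    {"jaw": 0, "dx": -30, "dy": -30, "dz": 0, "rx": 0, "ry": -21, "rz": 0},
    {"jaw": 0, "dx": -30, "dy": -30, "dz": 0, "rx": 0, "ry": -29.5, "rz": 0},
    {"jaw": 0, "dx": -30, "dy": -30, "dz": 0, "rx": 0, "ry": -38, "rz": 0},
    {"jaw": 0, "dx": -30, "dy": -30, "dz": 0, "rx": 0, "ry": -46.5, "rz": 0},
    {"jaw": 0, "dx": -30, "dy": -30, "dz": 0, "rx": 0, "ry": -55, "rz": 0},
    {"jaw": 0, "dx": -30, "dy": -30, "dz": 0, "rx": 0, "ry": -63.5, "rz": 0}
  ]
}}

```text
t: 23.9
tcp_pos: [0.4877, 0.1784, 0.1344]
tool_rot: [-0.471, 0.667, 0.538, -0.209]
wrist_force: [0.6, -0.6, 0.8]
width: 0.0004
```

>>> {"method": "servo_tool", "body": {
  "increments": [
    {"jaw": 0, "dx": 0, "dy": 0, "dz": 0, "rx": 0, "ry": -8.5, "rz": 0},
    {"jaw": 0, "dx": 0, "dy": 0, "dz": 0, "rx": 0, "ry": -17, "rz": 0},
    {"jaw": 0, "dx": 0, "dy": 0, "dz": 0, "rx": 0, "ry": -26.5, "rz": 0}
  ]
}}

```text
t: 24.2
tcp_pos: [0.4876, 0.1784, 0.1344]
tool_rot: [-0.34, 0.604, 0.629, -0.352]
wrist_force: [0.6, 0.1, 0.3]
width: 0.0006
```

```bash
python3 - <<'E'
from h import *
st()
for p in((-40,147,125),(-22,147,127),(-8,147,124),(8,147,117)): plan(m2w(*p),rot(35))
look(['knee_knob'])
E
```

```text
t 24.2 m [-101.7  149.9  134.4] w [0.4876 0.1784 0.1344] tooly_m [ 0.521 -0.005 -0.854] toolx [-0.04  1.    0.  ] F [0.6 0.1 0.3] width 0.0006 q [ 0.18  0.4   2.19 -1.43  0.07 -0.02]
d [ -2.   40.2 -47.8] r [-3.6 -0.8 -0.3] target [0.5494 0.1789 0.125 ]
d [ -1.7  47.8 -64.2] r [-3.6 -0.8 -0.3] target [0.5674 0.1799 0.127 ]
d [ -1.5  57.7 -74.6] r [-3.6 -0.8 -0.3] target [0.5814 0.1807 0.124 ]
d [ -1.2  72.  -84.6] r [-3.6 -0.8 -0.3] target [0.5973 0.1816 0.117 ]
knee_knob scene [([-9.8, 155.5, 145.0], 0.76)]
knee_knob top [([-7.8, 151.2, 146.9], 0.59), ([-3.6, -1.8, 0.3], 0.39)]
```

```bash
python3 - <<'E'
from h import *
for p in((-101,147,134),(-60,147,132),(-40,147,127),(-24,147,128),(-8,147,124),(8,147,117)): plan(m2w(*p),rot(28))
E
```

```text
d [-2.9  0.8 -0.8] r [ 3.4 -1.4 -0.3] target [0.4885 0.1755 0.134 ]
d [ -1.9  23.9 -34.8] r [ 3.4 -1.4 -0.3] target [0.5294 0.1778 0.132 ]
d [ -1.5  38.6 -49.2] r [ 3.4 -1.4 -0.3] target [0.5494 0.1789 0.127 ]
d [ -1.1  46.1 -63.4] r [ 3.4 -1.4 -0.3] target [0.5654 0.1798 0.128 ]
d [ -0.8  57.8 -75. ] r [ 3.4 -1.4 -0.3] target [0.5814 0.1807 0.124 ]
d [ -0.5  72.1 -85. ] r [ 3.4 -1.4 -0.3] target [0.5973 0.1816 0.117 ]
```

>>> {"method": "servo_tool", "body": {
  "increments": [
    {"jaw": 0, "dx": -1, "dy": 0, "dz": 0, "rx": 1.7, "ry": -0.5, "rz": 0},
    {"jaw": 0, "dx": -2, "dy": 0, "dz": 0, "rx": 3.4, "ry": -0.8, "rz": -0.3},
    {"jaw": 0, "dx": -2, "dy": 0, "dz": 0, "rx": 3.4, "ry": -0.8, "rz": -0.3}
  ]
}}

```text
t: 24.7
tcp_pos: [0.4884, 0.1718, 0.1346]
tool_rot: [-0.348, 0.602, 0.619, -0.364]
wrist_force: [0.3, -0.1, 0.3]
width: 0.0007
```

```bash
python3 - <<'E'
from h import *
st()
for p in((-60,147,132),(-40,147,127),(-24,147,128),(-8,147,124),(8,147,117)): plan(m2w(*p),rot(28))
E
```

```text
t 24.7 m [-101.3  143.2  134.6] w [0.4884 0.1718 0.1346] tooly_m [ 0.493 -0.019 -0.87 ] toolx [-0.03  1.   -0.01] F [ 0.3 -0.1  0.3] width 0.0007 q [ 0.17  0.39  2.16 -0.78  0.11 -0.68]
d [  4.7  22.5 -34.6] r [ 1.5 -0.9 -1.1] target [0.5294 0.1778 0.132 ]
d [  5.2  36.7 -49.6] r [ 1.5 -0.9 -1.1] target [0.5494 0.1789 0.127 ]
d [  5.6  43.8 -64. ] r [ 1.5 -0.9 -1.1] target [0.5654 0.1798 0.128 ]
d [  6.   55.1 -75.9] r [ 1.5 -0.9 -1.1] target [0.5814 0.1807 0.124 ]
d [  6.4  69.1 -86.4] r [ 1.5 -0.9 -1.1] target [0.5973 0.1816 0.117 ]
```

>>> {"method": "servo_tool", "body": {
  "increments": [
    {"jaw": 0, "dx": 2, "dy": 8, "dz": -12, "rx": 0.8, "ry": -0.5, "rz": -0.6},
    {"jaw": 0, "dx": 5, "dy": 16, "dz": -24, "rx": 1.5, "ry": -0.9, "rz": -1.1},
    {"jaw": 0, "dx": 5, "dy": 23, "dz": -35, "rx": 1.5, "ry": -0.9, "rz": -1.1},
    {"jaw": 0, "dx": 5, "dy": 30, "dz": -42, "rx": 1.5, "ry": -0.9, "rz": -1.1},
    {"jaw": 0, "dx": 5, "dy": 37, "dz": -50, "rx": 1.5, "ry": -0.9, "rz": -1.1},
    {"jaw": 0, "dx": 5, "dy": 41, "dz": -57, "rx": 1.5, "ry": -0.9, "rz": -1.1},
    {"jaw": 0, "dx": 5.5, "dy": 44, "dz": -64, "rx": 1.5, "ry": -0.9, "rz": -1.1},
    {"jaw": 0, "dx": 5.5, "dy": 44, "dz": -64, "rx": 1.5, "ry": -0.9, "rz": -1.1}
  ]
}}

```text
t: 25.5
tcp_pos: [0.5666, 0.1801, 0.1283]
tool_rot: [-0.353, 0.589, 0.624, -0.374]
wrist_force: [0.1, -0.9, 0.1]
width: 0.0005
```

```bash
python3 - <<'E'
from h import *
st()
for p in((-16,147,126),(-8,147,124),(8,147,117)): plan(m2w(*p),rot(28))
E
```

```text
t 25.5 m [-22.8 147.2 128.3] w [0.5666 0.1801 0.1283] tooly_m [ 0.472  0.001 -0.882] toolx [-0.06  1.   -0.  ] F [ 0.1 -0.9  0.1] width 0.0005 q [ 0.14  0.46  1.98 -0.19  0.21 -1.31]
d [-0.2  5.2 -4.9] r [0.1 0.1 0. ] target [0.5734 0.1802 0.126 ]
d [ -0.2  10.7 -11. ] r [0.1 0.1 0. ] target [0.5814 0.1807 0.124 ]
d [ -0.3  24.4 -21.8] r [0.1 0.1 0. ] target [0.5973 0.1816 0.117 ]
```

>>> {"method": "servo_tool", "body": {
  "increments": [
    {"jaw": 0, "dx": 0, "dy": 2.6, "dz": -2.5, "rx": 0, "ry": 0, "rz": 0},
    {"jaw": 0, "dx": 0, "dy": 5.2, "dz": -5, "rx": 0, "ry": 0, "rz": 0},
    {"jaw": 0, "dx": 0, "dy": 8, "dz": -8, "rx": 0, "ry": 0, "rz": 0},
    {"jaw": 0, "dx": 0, "dy": 10.7, "dz": -11, "rx": 0, "ry": 0, "rz": 0}
  ]
}}

```text
t: 25.9
tcp_pos: [0.5802, 0.1809, 0.1235]
tool_rot: [-0.353, 0.588, 0.624, -0.375]
wrist_force: [0.2, 0.1, 0.9]
width: 0.0002
```

```bash
python3 - <<'E'
from h import *
st();print(get_state()['torque'].round(2))
for p in((8,147,117),): plan(m2w(*p),rot(28))
look(['knee_knob'])
E
```

```text
t 25.9 m [ -9.1 147.2 123.5] w [0.5802 0.1809 0.1235] tooly_m [ 0.47   0.001 -0.883] toolx [-0.06  1.   -0.  ] F [0.2 0.1 0.9] width 0.0002 q [ 0.14  0.49  1.95 -0.18  0.22 -1.32]
[-0.03  0.32 -0.02]
d [ -0.3  13.8 -12.1] r [0.  0.2 0. ] target [0.5973 0.1816 0.117 ]
knee_knob scene [([-12.3, 157.7, 144.4], 0.38)]
knee_knob top [([-7.5, 153.4, 147.4], 0.5)]
```

>>> {"method": "servo_tool", "body": {
  "increments": [
    {"jaw": 0, "dx": 0, "dy": 2.8, "dz": -2.4, "rx": 0, "ry": 0, "rz": 0},
    {"jaw": 0, "dx": 0, "dy": 5.6, "dz": -4.8, "rx": 0, "ry": 0, "rz": 0},
    {"jaw": 0, "dx": 0, "dy": 8.4, "dz": -7.3, "rx": 0, "ry": 0, "rz": 0},
    {"jaw": 0, "dx": 0, "dy": 11, "dz": -9.8, "rx": 0, "ry": 0, "rz": 0}
  ]
}}

```text
t: 26.5
tcp_pos: [0.5946, 0.1816, 0.1187]
tool_rot: [-0.353, 0.589, 0.624, -0.374]
wrist_force: [-0.7, -0.6, 2.8]
width: 0.0005
```

```bash
python3 - <<'E'
from h import *
st();print(get_state()['torque'].round(2))
look(['knee_knob','lid_handle'])
E
```

```text
t 26.5 m [  5.2 147.2 118.7] w [0.5946 0.1816 0.1187] tooly_m [ 0.471  0.001 -0.882] toolx [-0.06  1.   -0.  ] F [-0.7 -0.6  2.8] width 0.0005 q [ 0.14  0.51  1.92 -0.17  0.23 -1.33]
[-0.08  0.24 -0.05]
knee_knob scene [([-91.1, 51.0, 26.8], 0.66)]
knee_knob top [([-305.5, -349.2, 12.4], 0.66), ([1.9, 151.8, 141.1], 0.37)]
lid_handle scene [([-46.7, -0.8, 346.3], 0.72)]
lid_handle top [([-44.3, 2.5, 349.4], 0.97)]
```

>>> {"method": "servo_tool", "body": {
  "increments": [
    {"jaw": 0, "dx": 0, "dy": 3, "dz": -2.4, "rx": 0, "ry": 0, "rz": 0},
    {"jaw": 0, "dx": 0, "dy": 6, "dz": -4.8, "rx": 0, "ry": 0, "rz": 0},
    {"jaw": 0, "dx": 0, "dy": 9, "dz": -7, "rx": 0, "ry": 0, "rz": 0},
    {"jaw": 0, "dx": 0, "dy": 12, "dz": -9, "rx": 0, "ry": 0, "rz": 0},
    {"jaw": 0, "dx": 0, "dy": 15, "dz": -10.5, "rx": 0, "ry": 0, "rz": 0}
  ]
}}

```text
t: 27.3
tcp_pos: [0.6102, 0.1825, 0.1102]
tool_rot: [-0.353, 0.588, 0.624, -0.375]
wrist_force: [-13.8, -2.0, 15.5]
width: 0.0002
```

```bash
python3 - <<'E'
from h import *
st();print(get_state()['torque'].round(2))
look(['knee_knob','lid_handle'])
E
```

```text
t 27.3 m [ 20.9 147.3 110.2] w [0.6102 0.1825 0.1102] tooly_m [ 0.47   0.001 -0.883] toolx [-0.06  1.   -0.  ] F [-13.8  -2.   15.5] width 0.0002 q [ 0.14  0.54  1.89 -0.16  0.23 -1.34]
[-0.12  0.12  0.3 ]
knee_knob scene [([-87.7, -509.3, 96.8], 0.27)]
knee_knob top [([-85.8, -515.8, 96.9], 0.21)]
lid_handle scene [([-62.1, -4.1, 333.5], 0.82)]
lid_handle top [([-60.1, 3.7, 334.6], 0.59)]
```

>>> {"method": "servo_tool", "body": {
  "increments": [
    {"jaw": 0, "dx": 0, "dy": -10, "dz": 5, "rx": 0, "ry": 0, "rz": 0},
    {"jaw": 0, "dx": 0, "dy": -30, "dz": 20, "rx": 0, "ry": 0, "rz": 0},
    {"jaw": 0, "dx": 0, "dy": -60, "dz": 45, "rx": 0, "ry": 0, "rz": 0},
    {"jaw": 0, "dx": 0, "dy": -90, "dz": 75, "rx": 0, "ry": 0, "rz": 0},
    {"jaw": 0, "dx": 0, "dy": -120, "dz": 100, "rx": 0, "ry": 0, "rz": 0},
    {"jaw": 0, "dx": 0, "dy": -150, "dz": 110, "rx": 0, "ry": 0, "rz": 0}
  ]
}}

```text
t: 28.2
tcp_pos: [0.4383, 0.1723, 0.1897]
tool_rot: [-0.354, 0.588, 0.622, -0.376]
wrist_force: [0.4, -0.2, 0.8]
width: 0.0006
```

```bash
python3 - <<'E'
from h import *
st()
look(['knee_knob','lid_handle','carrier_centre','jar_mid'])
carry('w')
s,t=[cv2.imread(f'pics/w_{n}.png') for n in('scene','top')]
cv2.imwrite('pics/w.png',np.clip(np.hstack([cv2.resize(x[90:210,150:310],(400,300),interpolation=3) for x in(s,t)]).astype(float)*1.4,0,255))
E
```

```text
t 28.2 m [-151.3  146.5  189.7] w [0.4383 0.1723 0.1897] tooly_m [ 0.465  0.    -0.885] toolx [-0.06  1.   -0.  ] F [ 0.4 -0.2  0.8] width 0.0006 q [ 0.18  0.2   2.18 -0.2   0.29 -1.27]
knee_knob scene [([14.9, 159.0, 134.4], 0.44)]
knee_knob top [([-0.8, -53.0, 65.6], 0.15)]
lid_handle scene [([-58.8, -0.6, 334.9], 0.71)]
lid_handle top [([-60.3, 2.9, 335.9], 0.85)]
carrier_centre scene [([-56.4, -7.9, 41.4], 0.75), ([10.9, -9.1, 47.9], 0.61)]
carrier_centre top [([21.0, -10.3, 46.6], 0.91), ([-94.3, 55.1, 23.9], 0.58)]
jar_mid scene [([-33.5, 261.7, 40.2], 0.69)]
jar_mid top [([-40.3, 255.2, 40.9], 0.67)]
scene [(21, [-7.6, 16.5]), (24, [-7.0, -19.7]), (22, [20.3, 16.3]), (25, [21.0, -19.7])]
top [][ WARN:0@9.693] global loadsave.cpp:1063 imwrite_ Unsupported depth image for selected encoder is fallbacked to CV_8U.
```

View pics/w.png

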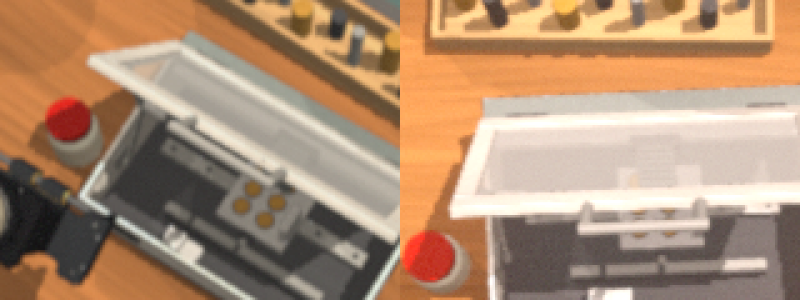

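```bash
cat > ik.py <<'E'
from h import *
from scipy.optimize import least_squares
P=np.load('fk.npy')
E=lambda a,t:R.from_euler(a,t)
# tool frame: y along arm axis, constant offset about it
def fk(q):
    h,a1,L1,a3,L2,L6,dy=P
    A=E('z',q[0])*E('y',q[1]);p=np.array([0,0,h])+E('z',q[0]).apply([a1,dy,0])+A.apply([0,0,L1])
    B=A*E('y',q[2]);p=p+B.apply([a3,0,L2]);C=B*E('z',q[3])*E('y',q[4])*E('z',q[5]);return p+C.apply([0,0,L6]),C
def off():
    s=get_state();return fk(s['q'])[1].inv()*RT(s['tool_rot'])
lo=np.array([-3.08,-.75,.22,-1.43,0,-2.85]);hi=np.array([3.08,2.2,2.44,4.57,2.65,2.85])
def ik(pos,r,q0,O):
    def f(q):
        p,C=fk(q);return np.r_[(p-pos)*10,((C*O).inv()*r).as_rotvec()]
    s=least_squares(f,np.clip(q0,lo+1e-3,hi-1e-3),bounds=(lo,hi));return s.x,np.abs(s.fun).max()
def handle(phi,rad=275): # machine coords of bar at elevation phi deg
    a=np.radians(phi);return np.array([110-rad*np.cos(a),0,118+rad*np.sin(a)])
def grasp(phi,lean):
    b=handle(phi);l=np.radians(lean);return m2w(*(b+19*np.array([np.sin(l),0,-np.cos(l)])))
E
python3 - <<'E'
from ik import *
O=off();print(O.as_matrix().round(2))
for l0,l1 in((38,38),(38,20),(30,20),(45,45),(30,30)):
    q=get_state()['q'].copy();q[5]=.3;print(l0,l1)
    for phi in(52,40,25,10,0,-9.7):
        l=l1+(l0-l1)*(phi+9.7)/61.7
        q,e=ik(grasp(phi,l),rot(l,'x'),q,O);print(phi,round(l),handle(phi).round(),q.round(2),round(e,4))
E
```

```text
[[-1. -0.  0.]
 [ 0.  0.  1.]
 [-0.  1. -0.]]
38 38
52 38 [-59.   0. 335.] [-0.27  0.04  1.99  0.42  0.51 -0.63] 0.0
40 38 [-101.    0.  295.] [-0.32  0.04  2.13  0.6   0.41 -0.86] 0.0
25 38 [-139.    0.  234.] [-0.37  0.12  2.32  1.25  0.27 -1.59] 0.0
10 38 [-161.    0.  166.] [-0.39  0.32  2.44  2.21  0.32 -2.61] 0.0372
0 38 [-165.    0.  118.] [-0.37  0.46  2.44  2.45  0.35 -2.85] 0.1085
-9.7 38 [-161.    0.   72.] [-0.44  0.62  2.44  2.38  0.47 -2.85] 0.1418
38 20
52 38 [-59.   0. 335.] [-0.27  0.04  1.99  0.42  0.51 -0.63] 0.0
40 34 [-101.    0.  295.] [-0.3   0.04  2.09  0.44  0.48 -0.69] 0.0
25 30 [-139.    0.  234.] [-0.32  0.11  2.2   0.52  0.38 -0.82] 0.0
10 26 [-161.    0.  166.] [-0.32  0.26  2.29  0.77  0.23 -1.1 ] 0.0
0 23 [-165.    0.  118.] [-0.31  0.4   2.32  1.23  0.15 -1.56] 0.0
-9.7 20 [-161.    0.   72.] [-0.29  0.54  2.31  1.86  0.12 -2.18] 0.0
30 20
52 30 [-59.   0. 335.] [-0.24  0.07  1.88  0.23  0.7  -0.43] 0.0
40 28 [-101.    0.  295.] [-0.27  0.06  2.    0.26  0.63 -0.5 ] 0.0
25 26 [-139.    0.  234.] [-0.29  0.12  2.14  0.33  0.48 -0.61] 0.0
10 23 [-161.  
[... 326 characters left out ...]
0.0
25 45 [-139.    0.  234.] [-0.43  0.17  2.42  2.03  0.38 -2.41] 0.0
10 45 [-161.    0.  166.] [-0.39  0.32  2.44  2.24  0.34 -2.64] 0.1428
0 45 [-165.    0.  118.] [-0.37  0.46  2.44  2.45  0.37 -2.85] 0.2142
-9.7 45 [-161.    0.   72.] [-0.45  0.63  2.44  2.36  0.49 -2.85] 0.2456
30 30
52 30 [-59.   0. 335.] [-0.24  0.07  1.88  0.23  0.7  -0.43] 0.0
40 30 [-101.    0.  295.] [-0.28  0.06  2.02  0.3   0.58 -0.54] 0.0
25 30 [-139.    0.  234.] [-0.32  0.11  2.2   0.51  0.38 -0.81] 0.0
10 30 [-161.    0.  166.] [-0.35  0.28  2.35  1.46  0.2  -1.81] 0.0
0 30 [-165.    0.  118.] [-0.36  0.45  2.43  2.4   0.3  -2.79] 0.0
-9.7 30 [-161.    0.   72.] [-0.37  0.59  2.41  2.44  0.36 -2.85] 0.0525
```

```bash
python3 - <<'E'
from ik import *
O=off();q=get_state()['q'].copy();s=get_state()
tg=m2w(-125,0,405);r=rot(36,'x');plan(tg,r)
r0=RT(s['tool_rot']);rv=(r0.inv()*r)
for f in(.25,.5,.75,1):
    q,e=ik(s['tcp_pos']+f*(tg-s['tcp_pos']),r0*R.from_rotvec(rv.as_rotvec()*f),q,O);print(f,q.round(2),round(e,4))
for l0,l1 in((36,8),):
    for phi in(52,40,25,10,0,-9.7):
        l=l1+(l0-l1)*(phi+9.7)/61.7
        q,e=ik(grasp(phi,l),rot(l,'x'),q,O);print(phi,round(l),handle(phi).round(),q.round(2),round(e,4))
E
```

```text
d [-146.9 -179.7 -119.4] r [-6.3 90.  -6.3] target [0.4727 0.0274 0.405 ]
0.25 [ 0.03  0.07  2.14  0.09  0.42 -1.29] 0.0
0.5 [-0.11 -0.05  2.09  0.22  0.57 -1.12] 0.0
0.75 [-0.24 -0.14  2.01  0.29  0.72 -0.86] 0.0
1 [-0.36 -0.2   1.92  0.32  0.86 -0.55] 0.0
52 36 [-59.   0. 335.] [-0.26  0.05  1.96  0.35  0.56 -0.56] 0.0
40 31 [-101.    0.  295.] [-0.28  0.06  2.03  0.31  0.57 -0.56] 0.0
25 24 [-139.    0.  234.] [-0.28  0.13  2.11  0.27  0.53 -0.55] 0.0
10 17 [-161.    0.  166.] [-0.27  0.27  2.16  0.22  0.44 -0.51] 0.0
0 12 [-165.    0.  118.] [-0.25  0.39  2.17  0.17  0.38 -0.46] 0.0
-9.7 8 [-161.    0.   72.] [-0.23  0.52  2.14  0.11  0.36 -0.39] 0.0
```

>>> {"method": "servo_tool", "body": {
  "increments": [
    {"jaw": 0.3, "dx": -13, "dy": -20, "dz": -8, "rx": -0.6, "ry": 8, "rz": -0.6},
    {"jaw": 0.3, "dx": -27, "dy": -40, "dz": -18, "rx": -1.2, "ry": 16.4, "rz": -1.2},
    {"jaw": 0.3, "dx": -40, "dy": -60, "dz": -29, "rx": -1.7, "ry": 24.6, "rz": -1.7},
    {"jaw": 0.5, "dx": -54, "dy": -80, "dz": -40, "rx": -2.3, "ry": 32.8, "rz": -2.3},
    {"jaw": 0.5, "dx": -67, "dy": -95, "dz": -51, "rx": -2.9, "ry": 41, "rz": -2.9},
    {"jaw": 0.5, "dx": -80, "dy": -110, "dz": -62, "rx": -3.4, "ry": 49, "rz": -3.4},
    {"jaw": 0.5, "dx": -94, "dy": -125, "dz": -74, "rx": -4, "ry": 57, "rz": -4},
    {"jaw": 0.5, "dx": -107, "dy": -140, "dz": -86, "rx": -4.6, "ry": 65.5, "rz": -4.6}
  ]
}}

```text
t: 29.6
tcp_pos: [0.459, 0.066, 0.3554]
tool_rot: [-0.626, 0.686, 0.367, 0.043]
wrist_force: [0.2, -0.2, 0.5]
width: 0.0428
```

```bash
python3 - <<'E'
from ik import *
st();look(['lid_handle']);plan(m2w(-125,0,405),rot(36,'x'))
E
```

```text
t 29.6 m [-136.5   39.3  355.4] w [0.459  0.066  0.3554] tooly_m [ 0.56   0.023 -0.828] toolx [0.73 0.45 0.52] F [ 0.2 -0.2  0.5] width 0.0428 q [-0.24 -0.16  2.01  0.28  0.74 -0.88]
lid_handle scene [([-61.9, -2.2, 334.1], 0.67)]
lid_handle top [([-61.4, 1.5, 335.8], 0.95), ([106.1, 0.9, 119.3], 0.75)]
d [ 18.5 -36.4 -51.4] r [-1.8 24.6 -1.7] target [0.4727 0.0274 0.405 ]
```

>>> {"method": "servo_tool", "body": {
  "increments": [
    {"jaw": 0.5, "dx": 6, "dy": -12, "dz": -17, "rx": -0.6, "ry": 8.2, "rz": -0.6},
    {"jaw": 0.5, "dx": 12, "dy": -24, "dz": -34, "rx": -1.2, "ry": 16.4, "rz": -1.2},
    {"jaw": 0.5, "dx": 18, "dy": -36, "dz": -51, "rx": -1.8, "ry": 24.6, "rz": -1.7},
    {"jaw": 0.5, "dx": 18.5, "dy": -36.4, "dz": -51.4, "rx": -1.8, "ry": 24.6, "rz": -1.7}
  ]
}}

```text
t: 30.2
tcp_pos: [0.4739, 0.027, 0.4063]
tool_rot: [0.677, -0.666, -0.238, -0.201]
wrist_force: [-1.1, -0.4, 0.2]
width: 0.0438
```

```bash
python3 - <<'E'
from ik import *
st();look(['lid_handle'])
l=np.radians(36);b=np.array([-60.5,0,335]);a=np.array([np.sin(l),0,-np.cos(l)])
for d in(-40,0,19): plan(m2w(*(b+d*a)),rot(36,'x'))
E
```

```text
t 30.2 m [-123.8   -0.5  406.3] w [0.4739 0.027  0.4063] tooly_m [ 0.59  -0.002 -0.807] toolx [0.81 0.04 0.59] F [-1.1 -0.4  0.2] width 0.0438 q [-0.36 -0.2   1.92  0.32  0.86 -0.55]
lid_handle scene [([-61.0, -2.2, 334.3], 0.73)]
lid_handle top [([-59.9, 2.0, 335.0], 0.94)]
d [12.7 53.7 -1.3] r [-0.1  0.  -0.1] target [0.5136 0.0297 0.3674]
d [12.8 93.7 -1.4] r [-0.1  0.  -0.1] target [0.5371 0.031  0.335 ]
d [ 12.9 112.7  -1.4] r [-0.1  0.  -0.1] target [0.5482 0.0316 0.3196]
```

>>> {"method": "servo_tool", "body": {
  "increments": [
    {"jaw": 0.5, "dx": 8, "dy": 20, "dz": -1, "rx": 0, "ry": 0, "rz": 0},
    {"jaw": 0.5, "dx": 13, "dy": 45, "dz": -1, "rx": 0, "ry": 0, "rz": 0},
    {"jaw": 0.5, "dx": 13, "dy": 70, "dz": -1, "rx": 0, "ry": 0, "rz": 0},
    {"jaw": 0.5, "dx": 13, "dy": 92, "dz": -1, "rx": 0, "ry": 0, "rz": 0},
    {"jaw": 0.5, "dx": 13, "dy": 107, "dz": -1, "rx": 0, "ry": 0, "rz": 0},
    {"jaw": 0.5, "dx": 13, "dy": 113, "dz": -1, "rx": 0, "ry": 0, "rz": 0},
    {"jaw": 0.3, "dx": 13, "dy": 113, "dz": -1, "rx": 0, "ry": 0, "rz": 0},
    {"jaw": 0.2, "dx": 13, "dy": 113, "dz": -1, "rx": 0, "ry": 0, "rz": 0}
  ]
}}

```text
t: 31.2
tcp_pos: [0.5497, 0.0311, 0.322]
tool_rot: [0.678, -0.666, -0.237, -0.201]
wrist_force: [-0.5, 0.0, -0.2]
width: 0.0344
```

>>> {"method": "servo_tool", "body": {
  "increments": [
    {"jaw": 0.1, "dx": 0, "dy": 0, "dz": 0, "rx": 0, "ry": 0, "rz": 0},
    {"jaw": 0, "dx": 0, "dy": 0, "dz": 0, "rx": 0, "ry": 0, "rz": 0},
    {"jaw": 0, "dx": 0, "dy": 0, "dz": 0, "rx": 0, "ry": 0, "rz": 0}
  ]
}}

```text
t: 31.5
tcp_pos: [0.55, 0.0306, 0.3227]
tool_rot: [0.678, -0.666, -0.237, -0.201]
wrist_force: [0.8, -0.2, -0.6]
width: 0.0116
```

```bash
python3 - <<'E'
from ik import *
st();s=get_state();g=s['tcp_pos']-RT(s['tool_rot']).apply([0,.019,0]);m=w2m(g);v=m-[110,m[1],118];print('bar',m.round(1),'r',np.hypot(v[0],v[2]).round(1),'phi',np.degrees(np.arctan2(v[2],-v[0])).round(1));look(['lid_handle','lid_hinge'])
E
```

```text
t 31.5 m [-47.6  -1.1 322.7] w [0.55   0.0306 0.3227] tooly_m [ 0.59  -0.001 -0.807] toolx [0.81 0.04 0.59] F [ 0.8 -0.2 -0.6] width 0.0116 q [-0.26  0.04  1.96  0.35  0.57 -0.56]
bar [-58.8  -1.1 338.1] r 277.4 phi 52.5
lid_handle scene [([-57.5, -1.7, 335.3], 0.75), ([15.1, -9.4, 44.2], 0.27)]
lid_handle top [([-58.9, 2.3, 336.1], 0.66)]
lid_hinge scene [([108.0, -1.6, 118.4], 0.93)]
lid_hinge top [([109.0, 2.3, 119.8], 0.91)]
```

```bash
cat >> ik.py <<'E'
H=np.array([109,0,118.5])
def arc(p1,n=8,rad=275.5,ypos=None,l0=36,ph0=52.6,l1=8,ph1=-9.5):
    s=get_state();T=s['tcp_pos'];r0=RT(s['tool_rot']);g=w2m(T-r0.apply([0,.019,0]));v=g-H
    p0=np.degrees(np.arctan2(v[2],-v[0]));r=np.hypot(v[0],v[2]);print('bar',g.round(1),'phi',p0.round(2),'r',r.round(1),'F',s['wrist_force'].round(1),'w',s['width'].round(4),'q',s['q'].round(2))
    for i in range(1,n+1):
        ph=p0+(p1-p0)*i/n;a=np.radians(ph);l=l1+(l0-l1)*(ph-ph1)/(ph0-ph1);rr=r+(rad-r)*i/n
        b=H+[-rr*np.cos(a),g[1],rr*np.sin(a)];lr=np.radians(l)
        t=m2w(*(b+19*np.array([np.sin(lr),0,-np.cos(lr)])));d=r0.inv().apply(t-T)*1e3;w=(r0.inv()*rot(l,'x')).as_rotvec(degrees=True)
        print('%.1f: {"jaw":0,"dx":%.1f,"dy":%.1f,"dz":%.1f,"rx":%.1f,"ry":%.1f,"rz":%.1f}'%(ph,*d,*w))
E
python3 -c "
from ik import *
arc(40)"
```

```text
Traceback (most recent call last):
  File "ik.py", line 24, in arc
    p0=np.degrees(np.arctan2(v[2],-v[0]));r=np.hypot(v[0],v[2]);print('bar',g.round(1),'phi',p0.round(2),'r',r.round(1),'F',s['wrist_force'].round(1),'w',s['width'].round(4),'q',s['q'].round(2))
                                                                                                                                                          ^^^^^^^^^^^^^^^^
AttributeError: 'float' object has no attribute 'round'
```

```bash
sed -i "s/s\['width'\].round(4)/round(s['width'],4)/" ik.py; python3 -c "
from ik import *
arc(40)"
```

```text
bar [-58.8  -1.1 337.5] phi 52.53 r 275.9 F [ 0.6 -0.7 -0.7] w 0.0005 q [-0.26  0.04  1.96  0.35  0.57 -0.56]
51.0: {"jaw":0,"dx":-7.8,"dy":0.3,"dz":-0.0,"rx":0.0,"ry":-0.1,"rz":0.8}
49.4: {"jaw":0,"dx":-15.6,"dy":0.9,"dz":-0.0,"rx":0.0,"ry":-0.1,"rz":1.5}
47.8: {"jaw":0,"dx":-23.3,"dy":1.6,"dz":-0.0,"rx":0.0,"ry":-0.1,"rz":2.3}
46.3: {"jaw":0,"dx":-31.0,"dy":2.5,"dz":-0.0,"rx":0.0,"ry":-0.1,"rz":3.0}
44.7: {"jaw":0,"dx":-38.7,"dy":3.7,"dz":-0.1,"rx":0.0,"ry":-0.1,"rz":3.7}
43.1: {"jaw":0,"dx":-46.4,"dy":5.0,"dz":-0.1,"rx":0.0,"ry":-0.1,"rz":4.4}
41.6: {"jaw":0,"dx":-54.0,"dy":6.5,"dz":-0.1,"rx":0.0,"ry":-0.1,"rz":5.1}
40.0: {"jaw":0,"dx":-61.5,"dy":8.2,"dz":-0.1,"rx":0.0,"ry":-0.1,"rz":5.8}
```

>>> {"method": "servo_tool", "body": {
  "increments": [
    {"jaw": 0.5, "dx": 0, "dy": 0, "dz": 0, "rx": 0, "ry": 0, "rz": 0},
    {"jaw": 0.5, "dx": 0, "dy": 0, "dz": 0, "rx": 0, "ry": 0, "rz": 0},
    {"jaw": 0.5, "dx": 0, "dy": 0, "dz": 0, "rx": 0, "ry": 0, "rz": 0},
    {"jaw": 0.5, "dx": 0, "dy": 0, "dz": 0, "rx": 0, "ry": 0, "rz": 0},
    {"jaw": 0.5, "dx": 0, "dy": 0, "dz": 0, "rx": 0, "ry": 0, "rz": 0},
    {"jaw": 0.5, "dx": 0, "dy": 0, "dz": 0, "rx": 0, "ry": 0, "rz": 0}
  ]
}}

```text
t: 32.4
tcp_pos: [0.55, 0.0307, 0.322]
tool_rot: [0.678, -0.666, -0.237, -0.201]
wrist_force: [0.5, 1.0, -0.4]
width: 0.0393
```

```bash
python3 - <<'E'
from ik import *
st();s=get_state();r=RT(s['tool_rot']);out=[]
for c,o in(('scene',(170,85)),('top',(190,90))):
    C=camera(c);k=5
    A=cv2.resize(C['pixels'][o[1]:o[1]+110,o[0]:o[0]+80],None,fx=k,fy=k,interpolation=3)[:,:,::-1]
    A=np.clip(A.astype(float)*1.5+10,0,255).astype(np.uint8)
    D=lambda p,col:cv2.circle(A,tuple(int(v) for v in ((px(C,p)-o+.5)*k)),2,col,-1)
    for d in (0,20,40,60): D(s['tcp_pos']+r.apply([0,-d/1e3,0]),(0,0,255))
    for x in(-.022,.022): D(s['tcp_pos']+r.apply([x,0,0]),(255,0,255));D(s['tcp_pos']+r.apply([x,-.04,0]),(255,0,255))
    for y in(-60,60): D(m2w(-58.5,y,336),(0,255,0))
    out.append(A)
cv2.imwrite('pics/x.png',np.hstack(out))
E
```

```text
t 32.4 m [-47.6  -1.  322. ] w [0.55   0.0307 0.322 ] tooly_m [ 0.589 -0.001 -0.808] toolx [0.81 0.04 0.59] F [ 0.5  1.  -0.4] width 0.0393 q [-0.26  0.04  1.96  0.35  0.57 -0.56]
```

View pics/x.png

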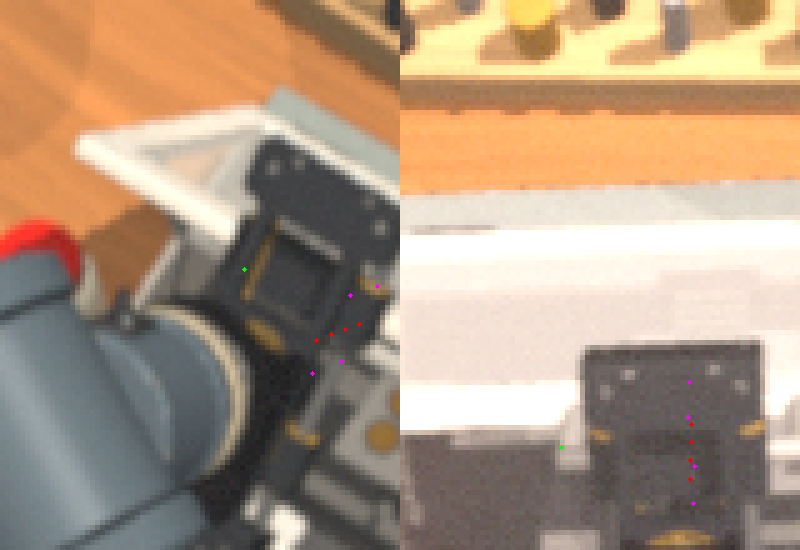

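```bash
python3 - <<'E'
from ik import *
s=get_state();r=RT(s['tool_rot']);k=5
def rep(n,a,b):
    p=tri((170+a[0]/k-.5,85+a[1]/k-.5),(190+(b[0]-400)/k-.5,90+b[1]/k-.5));print(n,w2m(p).round(0),'tool',(r.inv().apply(p-s['tcp_pos'])*1e3).round(0))
rep('cornerL',(262,140),(587,348)); rep('screwL',(298,163),(628,375)); rep('screwR',(370,202),(713,370)); rep('orangeR',(372,287),(752,428));rep('screwL2',(272,168),(606,393));rep('screwR2',(380,227),(741,387))
E
```

```text
cornerL [-51.  37. 483.] tool [  92. -132.   38.]
screwL [-60.  17. 491.] tool [  90. -144.   18.]
screwR [-58. -17. 488.] tool [  89. -140.  -16.]
orangeR [-77. -31. 454.] tool [  54. -124.  -30.]
screwL2 [-66.  27. 487.] tool [  82. -145.   28.]
screwR2 [-67. -28. 490.] tool [  84. -147.  -27.]
```

>>> {"method": "servo_tool", "body": {
  "increments": [
    {"jaw": 0.5, "dx": 0, "dy": 6, "dz": 0, "rx": 0, "ry": 0, "rz": 0},
    {"jaw": 0.5, "dx": 0, "dy": 12, "dz": 0, "rx": 0, "ry": 0, "rz": 0},
    {"jaw": 0.5, "dx": 0, "dy": 18, "dz": 0, "rx": 0, "ry": 0, "rz": 0},
    {"jaw": 0.5, "dx": 0, "dy": 23, "dz": 0, "rx": 0, "ry": 0, "rz": 0}
  ]
}}

```text
t: 33.5
tcp_pos: [0.5638, 0.0315, 0.3026]
tool_rot: [0.678, -0.666, -0.237, -0.201]
wrist_force: [0.3, -0.3, -0.4]
width: 0.0431
```

>>> {"method": "servo_tool", "body": {
  "increments": [
    {"jaw": 0, "dx": 0, "dy": 0, "dz": 0, "rx": 0, "ry": 0, "rz": 0},
    {"jaw": 0, "dx": 0, "dy": 0, "dz": 0, "rx": 0, "ry": 0, "rz": 0},
    {"jaw": 0, "dx": 0, "dy": 0, "dz": 0, "rx": 0, "ry": 0, "rz": 0},
    {"jaw": 0, "dx": 0, "dy": 0, "dz": 0, "rx": 0, "ry": 0, "rz": 0},
    {"jaw": 0, "dx": 0, "dy": 0, "dz": 0, "rx": 0, "ry": 0, "rz": 0},
    {"jaw": 0, "dx": 0, "dy": 0, "dz": 0, "rx": 0, "ry": 0, "rz": 0},
    {"jaw": 0, "dx": 0, "dy": 0, "dz": 0, "rx": 0, "ry": 0, "rz": 0}
  ]
}}

```text
t: 34.2
tcp_pos: [0.5615, 0.0316, 0.302]
tool_rot: [0.679, -0.666, -0.236, -0.199]
wrist_force: [-5.0, -2.4, -0.7]
width: 0.0113
```

```bash
python3 - <<'E'
from ik import *
st();look(['lid_handle'])
E
```

```text
t 34.2 m [-36.1  -0.7 302. ] w [0.5615 0.0316 0.302 ] tooly_m [ 0.586  0.    -0.811] toolx [0.81 0.04 0.59] F [-5.  -2.4 -0.7] width 0.0113 q [-0.25  0.09  1.96  0.37  0.51 -0.58]
lid_handle scene [([13.5, -3.9, 45.7], 0.64), ([-59.2, -2.6, 335.5], 0.63)]
lid_handle top [([-37.3, 170.5, 54.0], 0.24)]
```

```bash
sed -i 's/\.019,0/.041,0/; s/b+19\*np.array(\[np.sin(lr)/b+41*np.array([np.sin(lr)/; s/l1=8,ph1/l1=12,ph1/' ik.py; sed -i '/^def grasp/s/b+19/b+41/' ik.py; sed -i 's/b=handle(phi);l=np.radians(lean);return m2w(\*(b+19/b=handle(phi);l=np.radians(lean);return m2w(*(b+41/' ik.py; grep -c 41 ik.py; python3 -c "
from ik import *
O=off();q=get_state()['q'].copy()
for phi in(52,40,25,10,0,-9.7):
    l=12+24*(phi+9.7)/62; q,e=ik(grasp(phi,l),rot(l,'x'),q,O);print(phi,round(l),q.round(2),round(e,4))
arc(41)"
```

```text
3
52 36 [-0.25  0.1   1.96  0.37  0.51 -0.58] 0.0
40 31 [-0.27  0.1   2.05  0.36  0.49 -0.6 ] 0.0
25 25 [-0.28  0.18  2.15  0.36  0.42 -0.64] 0.0
10 20 [-0.28  0.32  2.21  0.38  0.3  -0.68] 0.0
0 16 [-0.26  0.45  2.22  0.39  0.23 -0.69] 0.0
-9.7 12 [-0.24  0.57  2.19  0.34  0.18 -0.63] 0.0
bar [-60.1  -0.7 335.2] phi 52.04 r 274.9 F [-5.5 -2.3 -0.3] w 0.0107 q [-0.25  0.09  1.96  0.37  0.51 -0.58]
50.7: {"jaw":0,"dx":-7.1,"dy":0.2,"dz":-0.0,"rx":-0.0,"ry":-0.1,"rz":0.6}
49.3: {"jaw":0,"dx":-14.0,"dy":0.6,"dz":-0.0,"rx":-0.0,"ry":-0.1,"rz":1.1}
47.9: {"jaw":0,"dx":-21.0,"dy":1.2,"dz":-0.0,"rx":-0.0,"ry":-0.1,"rz":1.7}
46.5: {"jaw":0,"dx":-28.0,"dy":1.9,"dz":-0.0,"rx":-0.0,"ry":-0.1,"rz":2.2}
45.1: {"jaw":0,"dx":-35.0,"dy":2.8,"dz":-0.1,"rx":-0.0,"ry":-0.1,"rz":2.7}
43.8: {"jaw":0,"dx":-41.9,"dy":3.8,"dz":-0.1,"rx":-0.0,"ry":-0.1,"rz":3.3}
42.4: {"jaw":0,"dx":-48.8,"dy":5.0,"dz":-0.1,"rx":-0.0,"ry":-0.1,"rz":3.8}
41.0: {"jaw":0,"dx":-55.7,"dy":6.3,"dz":-0.1,"rx":-0.0,"ry":-0.1,"rz":4.3}
```

>>> {"method": "servo_tool", "body": {
  "increments": [
    {"jaw": 0, "dx": -7, "dy": 0.2, "dz": 0, "rx": 0, "ry": 0, "rz": 0.6},
    {"jaw": 0, "dx": -14, "dy": 0.6, "dz": 0, "rx": 0, "ry": 0, "rz": 1.1},
    {"jaw": 0, "dx": -21, "dy": 1.2, "dz": 0, "rx": 0, "ry": 0, "rz": 1.7},
    {"jaw": 0, "dx": -28, "dy": 1.9, "dz": 0, "rx": 0, "ry": 0, "rz": 2.2},
    {"jaw": 0, "dx": -35, "dy": 2.8, "dz": 0, "rx": 0, "ry": 0, "rz": 2.7},
    {"jaw": 0, "dx": -42, "dy": 3.8, "dz": 0, "rx": 0, "ry": 0, "rz": 3.3},
    {"jaw": 0, "dx": -49, "dy": 5, "dz": 0, "rx": 0, "ry": 0, "rz": 3.8},
    {"jaw": 0, "dx": -55.7, "dy": 6.3, "dz": 0, "rx": 0, "ry": 0, "rz": 4.3}
  ]
}}

```text
t: 35.2
tcp_pos: [0.5218, 0.0293, 0.2649]
tool_rot: [0.685, -0.674, -0.211, -0.175]
wrist_force: [2.6, 4.6, 0.2]
width: 0.0109
```

```bash
python3 -c "
from ik import *
look(['lid_handle']);arc(26)"
```

```text
lid_handle scene [([-93.8, -0.5, 299.1], 0.78)]
lid_handle top []
bar [-98.3  -0.8 298.9] phi 41.03 r 274.8 F [-0.6  2.  -1.3] w 0.011 q [-0.27  0.1   2.04  0.36  0.5  -0.6 ]
39.2: {"jaw":0,"dx":-9.1,"dy":2.8,"dz":-0.0,"rx":-0.0,"ry":-0.1,"rz":0.8}
37.3: {"jaw":0,"dx":-18.1,"dy":5.8,"dz":-0.1,"rx":-0.0,"ry":-0.1,"rz":1.5}
35.4: {"jaw":0,"dx":-27.0,"dy":9.1,"dz":-0.1,"rx":-0.0,"ry":-0.1,"rz":2.2}
33.5: {"jaw":0,"dx":-35.8,"dy":12.6,"dz":-0.1,"rx":-0.0,"ry":-0.1,"rz":2.9}
31.6: {"jaw":0,"dx":-44.5,"dy":16.5,"dz":-0.1,"rx":-0.0,"ry":-0.1,"rz":3.7}
29.8: {"jaw":0,"dx":-53.1,"dy":20.6,"dz":-0.1,"rx":-0.0,"ry":-0.1,"rz":4.4}
27.9: {"jaw":0,"dx":-61.5,"dy":24.9,"dz":-0.1,"rx":-0.0,"ry":-0.1,"rz":5.1}
26.0: {"jaw":0,"dx":-69.7,"dy":29.5,"dz":-0.2,"rx":-0.0,"ry":-0.1,"rz":5.8}
```

The lid follows the gripper. I carry on around the arc.

>>> {"method": "servo_tool", "body": {
  "increments": [
    {"jaw": 0, "dx": -9, "dy": 2.8, "dz": 0, "rx": 0, "ry": 0, "rz": 0.8},
    {"jaw": 0, "dx": -18, "dy": 5.8, "dz": 0, "rx": 0, "ry": 0, "rz": 1.5},
    {"jaw": 0, "dx": -27, "dy": 9.1, "dz": 0, "rx": 0, "ry": 0, "rz": 2.2},
    {"jaw": 0, "dx": -35.8, "dy": 12.6, "dz": 0, "rx": 0, "ry": 0, "rz": 2.9},
    {"jaw": 0, "dx": -44.5, "dy": 16.5, "dz": 0, "rx": 0, "ry": 0, "rz": 3.7},
    {"jaw": 0, "dx": -53, "dy": 20.6, "dz": 0, "rx": 0, "ry": 0, "rz": 4.4},
    {"jaw": 0, "dx": -61.5, "dy": 25, "dz": 0, "rx": 0, "ry": 0, "rz": 5.1},
    {"jaw": 0, "dx": -69.7, "dy": 29.5, "dz": 0, "rx": 0, "ry": 0, "rz": 5.8}
  ]
}}

```text
t: 36.2
tcp_pos: [0.4784, 0.0269, 0.2031]
tool_rot: [0.693, -0.684, -0.177, -0.14]
wrist_force: [1.7, 4.2, 1.4]
width: 0.0111
```

```bash
python3 -c "
from ik import *
arc(11)"
```

```text
bar [-137.2   -0.9  240. ] phi 26.26 r 274.6 F [1.7 4.2 1.4] w 0.0111 q [-0.29  0.17  2.14  0.36  0.43 -0.63]
24.4: {"jaw":0,"dx":-7.8,"dy":5.6,"dz":-0.0,"rx":0.0,"ry":-0.1,"rz":0.9}
22.4: {"jaw":0,"dx":-15.4,"dy":11.5,"dz":-0.0,"rx":0.0,"ry":-0.1,"rz":1.6}
20.5: {"jaw":0,"dx":-22.7,"dy":17.6,"dz":-0.0,"rx":0.0,"ry":-0.1,"rz":2.3}
18.6: {"jaw":0,"dx":-29.9,"dy":23.9,"dz":-0.0,"rx":0.0,"ry":-0.1,"rz":3.1}
16.7: {"jaw":0,"dx":-36.8,"dy":30.4,"dz":-0.1,"rx":0.0,"ry":-0.1,"rz":3.8}
14.8: {"jaw":0,"dx":-43.5,"dy":37.1,"dz":-0.1,"rx":0.0,"ry":-0.1,"rz":4.6}
12.9: {"jaw":0,"dx":-50.0,"dy":44.0,"dz":-0.1,"rx":0.0,"ry":-0.1,"rz":5.3}
11.0: {"jaw":0,"dx":-56.2,"dy":51.2,"dz":-0.1,"rx":0.0,"ry":-0.1,"rz":6.0}
```

>>> {"method": "servo_tool", "body": {
  "increments": [
    {"jaw": 0, "dx": -7.8, "dy": 5.6, "dz": 0, "rx": 0, "ry": 0, "rz": 0.9},
    {"jaw": 0, "dx": -15.4, "dy": 11.5, "dz": 0, "rx": 0, "ry": 0, "rz": 1.6},
    {"jaw": 0, "dx": -22.7, "dy": 17.6, "dz": 0, "rx": 0, "ry": 0, "rz": 2.3},
    {"jaw": 0, "dx": -30, "dy": 24, "dz": 0, "rx": 0, "ry": 0, "rz": 3.1},
    {"jaw": 0, "dx": -36.8, "dy": 30.4, "dz": 0, "rx": 0, "ry": 0, "rz": 3.8},
    {"jaw": 0, "dx": -43.5, "dy": 37, "dz": 0, "rx": 0, "ry": 0, "rz": 4.6},
    {"jaw": 0, "dx": -50, "dy": 44, "dz": 0, "rx": 0, "ry": 0, "rz": 5.3},
    {"jaw": 0, "dx": -56.2, "dy": 51.2, "dz": 0, "rx": 0, "ry": 0, "rz": 6}
  ]
}}

```text
t: 37.0
tcp_pos: [0.4505, 0.0254, 0.1323]
tool_rot: [0.7, -0.693, -0.141, -0.104]
wrist_force: [0.4, 3.7, 1.7]
width: 0.0109
```

```bash
python3 -c "
from ik import *
look(['lid_handle'],('scene',));arc(-1)"
```

```text
lid_handle scene [([-158.9, -2.7, 168.6], 0.6)]
bar [-161.5   -0.8  170.2] phi 10.83 r 275.4 F [ 3.1  2.6 -5.3] w 0.0111 q [-0.28  0.31  2.2   0.37  0.32 -0.67]
9.3: {"jaw":0,"dx":-4.0,"dy":6.1,"dz":-0.0,"rx":-0.0,"ry":-0.1,"rz":0.6}
7.9: {"jaw":0,"dx":-7.8,"dy":12.4,"dz":-0.0,"rx":-0.0,"ry":-0.1,"rz":1.1}
6.4: {"jaw":0,"dx":-11.4,"dy":18.7,"dz":-0.1,"rx":-0.0,"ry":-0.1,"rz":1.7}
4.9: {"jaw":0,"dx":-14.9,"dy":25.1,"dz":-0.1,"rx":-0.0,"ry":-0.1,"rz":2.3}
3.4: {"jaw":0,"dx":-18.2,"dy":31.6,"dz":-0.1,"rx":-0.0,"ry":-0.1,"rz":2.8}
2.0: {"jaw":0,"dx":-21.3,"dy":38.1,"dz":-0.1,"rx":-0.0,"ry":-0.1,"rz":3.4}
0.5: {"jaw":0,"dx":-24.3,"dy":44.7,"dz":-0.1,"rx":-0.0,"ry":-0.1,"rz":4.0}
-1.0: {"jaw":0,"dx":-27.1,"dy":51.4,"dz":-0.1,"rx":-0.0,"ry":-0.1,"rz":4.6}
```

>>> {"method": "servo_tool", "body": {
  "increments": [
    {"jaw": 0, "dx": -4, "dy": 6.1, "dz": 0, "rx": 0, "ry": 0, "rz": 0.6},
    {"jaw": 0, "dx": -7.8, "dy": 12.4, "dz": 0, "rx": 0, "ry": 0, "rz": 1.1},
    {"jaw": 0, "dx": -11.4, "dy": 18.7, "dz": 0, "rx": 0, "ry": 0, "rz": 1.7},
    {"jaw": 0, "dx": -15, "dy": 25, "dz": 0, "rx": 0, "ry": 0, "rz": 2.3},
    {"jaw": 0, "dx": -18.2, "dy": 31.6, "dz": 0, "rx": 0, "ry": 0, "rz": 2.8},
    {"jaw": 0, "dx": -21.3, "dy": 38, "dz": 0, "rx": 0, "ry": 0, "rz": 3.4},
    {"jaw": 0, "dx": -24.3, "dy": 44.7, "dz": 0, "rx": 0, "ry": 0, "rz": 4},
    {"jaw": 0, "dx": -27, "dy": 51.4, "dz": 0, "rx": 0, "ry": 0, "rz": 4.6}
  ]
}}

```text
t: 37.9
tcp_pos: [0.4425, 0.0251, 0.0748]
tool_rot: [0.703, -0.698, -0.113, -0.075]
wrist_force: [-1.9, 0.1, 2.1]
width: 0.0107
```

```bash
python3 -c "
from ik import *
look(['lid_handle'],('scene',));arc(-9)"
```

```text
lid_handle scene [([-165.2, 0.1, 117.6], 0.69)]
bar [-166.1   -0.7  113.9] phi -0.96 r 275.2 F [ 0.8 -1.1 -4.7] w 0.0108 q [-0.26  0.46  2.21  0.37  0.23 -0.66]
-2.0: {"jaw":0,"dx":-1.4,"dy":4.7,"dz":-0.0,"rx":-0.0,"ry":-0.1,"rz":0.3}
-3.0: {"jaw":0,"dx":-2.8,"dy":9.4,"dz":-0.0,"rx":-0.0,"ry":-0.1,"rz":0.7}
-4.0: {"jaw":0,"dx":-4.1,"dy":14.1,"dz":-0.0,"rx":-0.0,"ry":-0.1,"rz":1.1}
-5.0: {"jaw":0,"dx":-5.3,"dy":18.8,"dz":-0.1,"rx":-0.0,"ry":-0.1,"rz":1.5}
-6.0: {"jaw":0,"dx":-6.5,"dy":23.6,"dz":-0.1,"rx":-0.0,"ry":-0.1,"rz":1.9}
-7.0: {"jaw":0,"dx":-7.5,"dy":28.3,"dz":-0.1,"rx":-0.0,"ry":-0.1,"rz":2.3}
-8.0: {"jaw":0,"dx":-8.5,"dy":33.1,"dz":-0.1,"rx":-0.0,"ry":-0.1,"rz":2.7}
-9.0: {"jaw":0,"dx":-9.4,"dy":37.9,"dz":-0.1,"rx":-0.0,"ry":-0.1,"rz":3.1}
```

>>> {"method": "servo_tool", "body": {
  "increments": [
    {"jaw": 0, "dx": -1.4, "dy": 4.7, "dz": 0, "rx": 0, "ry": 0, "rz": 0.3},
    {"jaw": 0, "dx": -2.8, "dy": 9.4, "dz": 0, "rx": 0, "ry": 0, "rz": 0.7},
    {"jaw": 0, "dx": -4.1, "dy": 14, "dz": 0, "rx": 0, "ry": 0, "rz": 1.1},
    {"jaw": 0, "dx": -5.3, "dy": 18.8, "dz": 0, "rx": 0, "ry": 0, "rz": 1.5},
    {"jaw": 0, "dx": -6.5, "dy": 23.6, "dz": 0, "rx": 0, "ry": 0, "rz": 1.9},
    {"jaw": 0, "dx": -7.5, "dy": 28.3, "dz": 0, "rx": 0, "ry": 0, "rz": 2.3},
    {"jaw": 0, "dx": -8, "dy": 30.5, "dz": 0, "rx": 0, "ry": 0, "rz": 2.5},
    {"jaw": 0, "dx": -8.5, "dy": 33, "dz": 0, "rx": 0, "ry": 0, "rz": 2.7}
  ]
}}

```text
t: 38.8
tcp_pos: [0.4429, 0.0252, 0.041]
tool_rot: [0.705, -0.7, -0.096, -0.059]
wrist_force: [-3.8, -4.4, 0.7]
width: 0.0112
```

```bash
python3 -c "
from ik import *
look(['lid_handle']);arc(-10.5,3)"
```

```text
lid_handle scene [([-163.9, -2.5, 84.5], 0.76), ([107.7, -3.4, 117.1], 0.27)]
lid_handle top []
bar [-163.8   -0.6   80.9] phi -7.85 r 275.4 F [-2.1 -4.  -4.8] w 0.0111 q [-0.25  0.55  2.2   0.34  0.2  -0.63]
-8.7: {"jaw":0,"dx":-0.6,"dy":4.2,"dz":-0.0,"rx":-0.0,"ry":-0.1,"rz":0.3}
-9.6: {"jaw":0,"dx":-1.1,"dy":8.5,"dz":-0.0,"rx":-0.0,"ry":-0.1,"rz":0.6}
-10.5: {"jaw":0,"dx":-1.6,"dy":12.7,"dz":-0.0,"rx":-0.0,"ry":-0.1,"rz":1.0}
```

Nearly shut. From here I go in small steps and watch the vertical force.

>>> {"method": "servo_tool", "body": {
  "increments": [
    {"jaw": 0, "dx": -0.3, "dy": 2, "dz": 0, "rx": 0, "ry": 0, "rz": 0.1},
    {"jaw": 0, "dx": -0.6, "dy": 4, "dz": 0, "rx": 0, "ry": 0, "rz": 0.3},
    {"jaw": 0, "dx": -0.8, "dy": 6, "dz": 0, "rx": 0, "ry": 0, "rz": 0.4}
  ]
}}

```text
t: 39.3
tcp_pos: [0.4434, 0.0252, 0.0354]
tool_rot: [0.705, -0.7, -0.094, -0.057]
wrist_force: [-4.0, -4.6, 1.1]
width: 0.011
```

>>> {"method": "servo_tool", "body": {
  "increments": [
    {"jaw": 0, "dx": -0.2, "dy": 2, "dz": 0, "rx": 0, "ry": 0, "rz": 0},
    {"jaw": 0, "dx": -0.2, "dy": 2, "dz": 0, "rx": 0, "ry": 0, "rz": 0}
  ]
}}

```text
t: 39.5
tcp_pos: [0.4437, 0.0253, 0.0332]
tool_rot: [0.705, -0.7, -0.094, -0.057]
wrist_force: [-3.7, -4.2, -3.0]
width: 0.0108
```

>>> {"method": "servo_tool", "body": {
  "increments": [
    {"jaw": 0, "dx": -0.2, "dy": 2, "dz": 0, "rx": 0, "ry": 0, "rz": 0},
    {"jaw": 0, "dx": -0.2, "dy": 2, "dz": 0, "rx": 0, "ry": 0, "rz": 0}
  ]
}}

```text
t: 39.7
tcp_pos: [0.4441, 0.0253, 0.0313]
tool_rot: [0.705, -0.7, -0.094, -0.057]
wrist_force: [-2.7, -3.2, -2.6]
width: 0.0106
```

```bash
python3 -c "
from ik import *
look(['lid_handle']);arc(-10.5,1)"
```

```text
lid_handle scene [([-161.1, -2.7, 75.1], 0.72), ([-2.0, 0.9, -0.6], 0.38)]
lid_handle top []
bar [-162.4   -0.6   71.3] phi -9.86 r 275.5 F [-2.9 -3.5 -3.1] w 0.0109 q [-0.25  0.57  2.19  0.36  0.18 -0.65]
-10.5: {"jaw":0,"dx":-0.6,"dy":3.1,"dz":-0.0,"rx":-0.0,"ry":-0.1,"rz":0.6}
```

>>> {"method": "servo_tool", "body": {
  "increments": [
    {"jaw": 0, "dx": -0.2, "dy": 1.5, "dz": 0, "rx": 0, "ry": 0, "rz": 0},
    {"jaw": 0, "dx": -0.2, "dy": 1.5, "dz": 0, "rx": 0, "ry": 0, "rz": 0}
  ]
}}

```text
t: 40.1
tcp_pos: [0.4442, 0.0253, 0.0305]
tool_rot: [0.705, -0.701, -0.095, -0.057]
wrist_force: [-5.4, -4.9, 7.2]
width: 0.0107
```

>>> {"method": "servo_tool", "body": {
  "increments": [
    {"jaw": 0, "dx": -0.2, "dy": 1.5, "dz": 0, "rx": 0, "ry": 0, "rz": 0},
    {"jaw": 0, "dx": -0.2, "dy": 1.5, "dz": 0, "rx": 0, "ry": 0, "rz": 0}
  ]
}}

```text
t: 40.3
tcp_pos: [0.4443, 0.0253, 0.0303]
tool_rot: [0.705, -0.701, -0.095, -0.058]
wrist_force: [-8.2, -4.9, 23.3]
width: 0.0112
```

>>> {"method": "servo_tool", "body": {
  "increments": [
    {"jaw": 0, "dx": -0.2, "dy": 1.5, "dz": 0, "rx": 0, "ry": 0, "rz": 0},
    {"jaw": 0, "dx": -0.2, "dy": 1.5, "dz": 0, "rx": 0, "ry": 0, "rz": 0}
  ]
}}

```text
t: 40.5
tcp_pos: [0.4445, 0.0253, 0.0295]
tool_rot: [0.705, -0.701, -0.096, -0.058]
wrist_force: [-11.3, -4.3, 34.7]
width: 0.0109
```

```bash
python3 -c "
from ik import *
look(['lid_handle']);arc(-10.5,1)"
```

```text
lid_handle scene [([-161.1, -1.7, 73.3], 0.68)]
lid_handle top [([-39.7, -282.3, 11.8], 0.71), ([-63.2, 472.8, 52.1], 0.57)]
bar [-162.1   -0.5   69.6] phi -10.22 r 275.5 F [-11.3  -2.9  34.2] w 0.0112 q [-0.25  0.58  2.2   0.39  0.17 -0.68]
-10.5: {"jaw":0,"dx":-0.7,"dy":1.3,"dz":0.0,"rx":0.0,"ry":-0.1,"rz":0.9}
```

>>> {"method": "servo_tool", "body": {
  "increments": [
    {"jaw": 0, "dx": 0.2, "dy": -1, "dz": 0, "rx": 0, "ry": 0, "rz": 0},
    {"jaw": 0, "dx": 0.4, "dy": -2.2, "dz": 0, "rx": 0, "ry": 0, "rz": 0},
    {"jaw": 0.3, "dx": 0.4, "dy": -2.2, "dz": 0, "rx": 0, "ry": 0, "rz": 0},
    {"jaw": 0.3, "dx": 0.4, "dy": -2.2, "dz": 0, "rx": 0, "ry": 0, "rz": 0},
    {"jaw": 0.3, "dx": 0.4, "dy": -2.2, "dz": 0, "rx": 0, "ry": 0, "rz": 0},
    {"jaw": 0.3, "dx": 0.4, "dy": -2.2, "dz": 0, "rx": 0, "ry": 0, "rz": 0}
  ]
}}

```text
t: 41.3
tcp_pos: [0.4454, 0.0252, 0.0291]
tool_rot: [0.705, -0.701, -0.095, -0.057]
wrist_force: [0.0, -0.1, -0.2]
width: 0.0252
```

```bash
python3 -c "
from ik import *
st();look(['lid_handle'],('scene',));arc(-10,1)"
```

```text
t 41.3 m [-152.4   -0.7   29.1] w [0.4454 0.0252 0.0291] tooly_m [ 0.214  0.    -0.977] toolx [0.98 0.05 0.21] F [ 0.  -0.1 -0.2] width 0.0252 q [-0.24  0.58  2.19  0.37  0.17 -0.66]
lid_handle scene [([-161.1, -2.5, 71.4], 0.81)]
bar [-161.5   -0.6   69.1] phi -10.34 r 274.9 F [-0.5 -0.3  0.9] w 0.0259 q [-0.24  0.58  2.19  0.37  0.17 -0.66]
-10.0: {"jaw":0,"dx":-0.9,"dy":-1.7,"dz":-0.0,"rx":-0.0,"ry":-0.1,"rz":0.5}
```

Free of contact, so I withdraw straight back along the tool axis.

>>> {"method": "servo_tool", "body": {
  "increments": [
    {"jaw": 0.3, "dx": 0, "dy": -10, "dz": 0, "rx": 0, "ry": 0, "rz": 0},
    {"jaw": 0.3, "dx": 0, "dy": -25, "dz": 0, "rx": 0, "ry": 0, "rz": 0},
    {"jaw": 0.3, "dx": 0, "dy": -45, "dz": 0, "rx": 0, "ry": 0, "rz": 0},
    {"jaw": 0.3, "dx": 0, "dy": -75, "dz": 0, "rx": 0, "ry": 0, "rz": 0},
    {"jaw": 0.3, "dx": 0, "dy": -110, "dz": 0, "rx": 0, "ry": 0, "rz": 0},
    {"jaw": 0.3, "dx": 0, "dy": -150, "dz": 0, "rx": 0, "ry": 0, "rz": 0},
    {"jaw": 0.3, "dx": 0, "dy": -190, "dz": 0, "rx": 0, "ry": 0, "rz": 0},
    {"jaw": 0.3, "dx": 0, "dy": -230, "dz": 0, "rx": 0, "ry": 0, "rz": 0}
  ]
}}

```text
t: 42.2
tcp_pos: [0.3948, 0.0227, 0.2553]
tool_rot: [0.705, -0.7, -0.094, -0.057]
wrist_force: [1.1, 0.2, -1.2]
width: 0.0265
```

```bash
python3 - <<'E'
from ik import *
st();look(['lid_handle','carrier_centre','carrier_lug','jar_mid','gauge_block_mid']);carry('z')
s,t=[cv2.imread(f'pics/z_{n}.png') for n in('scene','top')]
cv2.imwrite('pics/z.png',np.hstack([cv2.resize(x[90:250,140:340],(400,320),interpolation=3) for x in(s,t)]))
E
```

```text
t 42.2 m [-203.    -0.4  255.3] w [0.3948 0.0227 0.2553] tooly_m [ 0.213  0.    -0.977] toolx [0.98 0.05 0.21] F [ 1.1  0.2 -1.2] width 0.0265 q [-0.29  0.01  2.03  0.09  0.91 -0.4 ]
lid_handle scene [([-161.1, -1.3, 72.3], 0.67), ([-304.6, -347.8, 11.8], 0.36)]
lid_handle top []
carrier_centre scene []
carrier_centre top []
carrier_lug scene []
carrier_lug top []
jar_mid scene [([-36.1, 260.0, 37.4], 0.96)]
jar_mid top [([-39.9, 256.1, 41.5], 0.97)]
gauge_block_mid scene []
gauge_block_mid top []
scene []
top []
```

View pics/z.png

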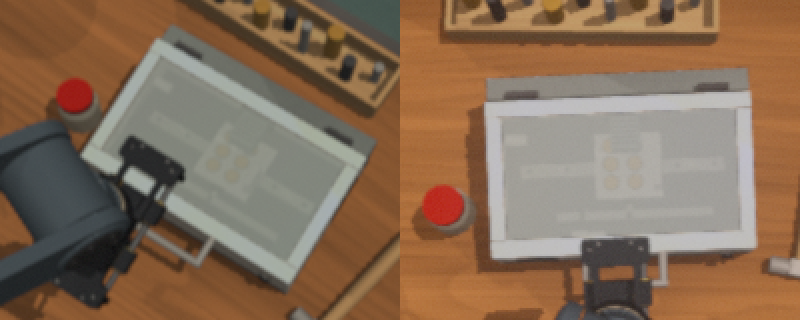

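```bash
python3 - <<'E'
from h import *
C=camera('top');print([px(C,m2w(20,y,45)).round(1) for y in(40,-10,-60)])
print(sign_off())
E
```

```text
[array([237.4, 171.4]), array([254.1, 170.7]), array([270.7, 170. ])]
the job is handed in; nothing more can be done
None
```

The carrier is in its station, the stay is broken and the lid is shut. I handed the job in at about 42 s with the gripper clear and the wrist force near zero.

**Carrier:**
- I pushed it left about 45 mm by its lug until it jumped ahead of the finger and the push force fell to zero.
- Before the lid closed, its centre measured y about -10 mm, with the station and its notch at about -8 to -14 mm. Through the shut lid's window it still sits where a centre at y -10 should appear.

**Stay:**
- My first try used the wrong gripper orientation, and the gripper's body pressed on the stay with up to about 29 N, below the 40 N limit. I backed off and turned the gripper.
- The second try broke the knee: the knob moved to about x 15, z 134, and the lid then held at about 52° above level.

**Lid:**
- I lowered it by its handle along the arc until it met the rim. The wrist force at that stop rose to about 37 N.
- After release the handle measured x -161, z 72 against an expected -161, 73.

**Checks that disagreed or failed:**
- The fingers touched things about 20 to 30 mm short of the reported tip. The first pass at the lug and the first close on the handle therefore missed; I corrected both by going deeper.
- Joint 6 read 2.86 against a 2.85 limit for a moment, and joint 4 read -1.43, its limit. Both readings were rounded, and I moved away from them.
- The jar was measured again at the end and had not moved. The last picture's crop shows no sign of other disturbance near the machine, but I did not re-measure the other bystanders.

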